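Turn the tool cup over and stand it on its stand

ROBOT

A 7-joint arm with a two-finger parallel gripper is mounted at the origin on the work surface. World frame = base frame: x ahead of the robot, y to its left, z up, the work surface at z = 0. Lengths are in m, angles in degrees, forces in N, time in s.
With the tool pointing down it reaches from about 0.425 to 0.825 m from the base axis. Payload 3.6 kg.
Tool frame: the origin (TCP) lies midway between the tips of the shut fingers; the grasp point (between the pads) lies 19 mm behind it; z points along the fingers, y is the line along which they close (so a half turn about z gives the same grasp; the last joint's range is limited). The gripper opens to 93 mm and grips with 3 to 60 N. Pads are 15 mm wide; open, the fingers measure 128 mm over their backs; the gripper's body (75 mm by 188 mm) begins 65 mm behind the grasp point.
Start: joints at [69.987, 35.231, -0.722, 81.555, 0.464, 63.22, -2.315], TCP at [0.206, -0.616, 0.194] pointing down, gripper open.
Joint ranges: [-178.69, 178.69], [-17.37, 117.87], [-77.05, 75.6], [15.02, 138.74], [-78.02, 258.01], [0.78, 113.62], [-162.83, 162.83]. Speed limits (degrees/s): [159.86, 159.86, 180, 180, 180, 180, 180].

INTERFACE

Orientations are given as a 3x3 rotation matrix whose columns are the frame's x, y, z axes.
In Python, from cell import robot gives the robot as it stands.
- The arm moves only by the tool arm_command, never from a script. Its argument "rows" is a list of rows, each an object of numbers: "rx", "ry", "rz": the turn, a rotation vector about the tool's x, y, z as a fraction of full scale; "tx", "ty", "tz": the shift along the tool's x, y, z as a fraction of full scale; "fingers": the opening, from 0 (shut) to 1 (fully open). A call has 1 to 20 rows; each row shifts and turns the commanded pose from where the row before left it, along the tool's axes as they then stand; what a row does not reach is not made up. Full scale, the value 1, is 0.02 m for a shift and 6 degrees for a turn. A row lasts 1/12 s, in which the tool goes at most 41.7 mm and 7.16 degrees, less where a joint would pass 70% of its speed; a pose out of reach is approached as far as the arm can. A call with a number of a shift or a turn outside -1 to 1 is refused whole. A call with a gripper value outside its range is refused whole. The fingers move at their own pace and stop on an object; "squeeze" is the grip in N (left out, the last holds). Time passes only in rows, so rows that do not move let the fingers close. It gives the time, the measured TCP pose, the force, the opening and the grip force at its end, in the units of the state.
- robot.observe(): the state, without advancing time (a new reading comes with each control period).
- robot.read_camera(name): name is "scene" or "top" or "wrist"; returns (picture, depth): 420x560x3 uint8, red, green, blue; 420x560 float32, m along the optical axis (not along the pixel's ray), 0 where there is no reading.
- robot.get_calibration(name): a dict with "camera_matrix" (3x3 intrinsics, pixels), "extrinsics" (4x4, takes a point from world to camera coordinates). Camera axes: x right, y down, z forward; pixel columns grow to the right and rows downward; lengths in m; the calibration is good to about 2 mm. A picture is of the moment at which its call begins: read the wrist's pose just before it. get_calibration takes no time and is no camera call; for the wrist camera it gives the pose at the moment of the call.
- robot.hand_in(): hands the job in; it is judged then, once.
The state is a dict: "t": time; "q": joint angles; "joint_vel": joint speeds; "joint_efforts": joint torques, N m; "tool_pos": TCP position; "tool_rot": TCP orientation; "wrist_force": force on the tool from outside, world axes, zero at the start; "wrist_torque": the same for the moment, N m; "opening": finger opening in m; "grasp_force": force on a finger pad.
Only numpy, scipy, OpenCV 4.12 (cv2) and the standard library are available. Lean on these libraries where they do the work, as an engineer would, in place of code of your own. Each camera call takes 0.05 s, during which the arm holds its last target. There are 200 camera calls.

TASK

The yellow tool cup was left upside down on the bench. Turn it over in two goes: lay it down on its side on the bench and let go of it, then take it again from the other way and set it upright, mouth up, in the middle of the round grey stand. Set it down gently, never letting it drop or topple, and leave the brown bottle and the white jar where they are.

Things in the scene. Friction and masses are not known exactly. Their poses are not given: they have to be found in the camera images.
- cup: yellow square tool cup, 50 x 50 mm outside, 110 mm high, flat sides, wall 4 mm, closed foot 6 mm thick, open mouth at the other end with a 12 mm black band round it; about 160 g. Origin: centre of the foot's outer face; z runs from foot to mouth (down at the start, the origin then 110 mm above the bench); x and y are square to the sides. Lying, its axis is 25 mm above the bench.
- cup_mouth (a point): centre of the cup's mouth, 110 mm along z from the foot
- stand: low round aluminium stand fixed to the bench, 110 mm in diameter, 30 mm high, with a flat dark grey top. Origin: centre of its underside, on the bench; z up (top face at z = 30 mm).
- bottle: brown glass bottle with a black cap, loose, 56 mm in diameter, 140 mm high, standing; a bystander. Origin: centre of its underside.
- jar: white jar with a blue lid, loose, 64 mm in diameter, 70 mm high, standing; a bystander. Origin: centre of its underside.
- tray: red compartment tray fixed to the bench, 160 x 240 mm, 45 mm high; a bystander. Origin: centre of its underside.
- tool_block: black block fixed to the bench, 100 x 150 mm, 50 mm high, with four hand tools standing in it up to 150 mm; a bystander. Origin: centre of its underside.
Mind the look-alikes: they are no part of the job. There is more than one size of the cup; the one meant has the size given above.

How it is judged (in metres and radians):
On the way:
1. the cup lies on its side on the bench (axis level within 0.1 rad, foot centre 20 to 30 mm up), still, and the fingers have let go of it (angle between cup's own z axis and vertical between 1.47 and 1.67 rad and height (world z) of cup between 0.02 and 0.03 m and linear speed of cup below 0.02 m/s and contact force between cup and the fingers below 0.05 N), for 0.2 s.
At the end, for the whole second after the job is handed in: The cup stands still, mouth up, its axis within 0.1 rad of vertical, its foot on the stand's top face (foot 26 to 34 mm above the bench) and its centre within 20 mm of the stand's centre (angle between cup's own z axis and vertical below 0.1 rad and horizontal distance between cup and stand below 0.02 m and z of cup in the frame of stand between 0.026 and 0.034 m and linear speed of cup below 0.02 m/s); the robot touches nothing.
It fails at once if the cup drops or topples: it moves faster than 0.35 m/s without the fingers touching it (linear speed of cup above 0.35 m/s and contact force between cup and the fingers below 0.01 N).
It fails at once if the brown bottle is moved by more than 25 mm or tipped (distance of bottle from where it was at the start of the episode above 0.025 m or angle between bottle's own z axis and vertical above 0.3 rad).
It fails at once if the white jar is moved by more than 25 mm or tipped (distance of jar from where it was at the start of the episode above 0.025 m or angle between jar's own z axis and vertical above 0.3 rad).
It also fails if it takes over 67 s, if anything falls off the work surface, if the arm or the gripper's body presses on something with over 40 N, if the wrist force passes 120 N, or if a joint passes its speed limit or range.

## Working session

There is one attempt and no reset: what is moved stays moved. The work goes in short steps, Python scripts to look and compute and a tool call to move; the robot and the scene stay as the last step left them, time stands still between calls to the robot, and variables do not carry over. Pictures are saved under pics/ and viewed, at most 10 in all, crops included, and the job is handed in when it is done.

Besides the shell and the picture viewer there is one more tool, called after ">>>" as name(argument=value, ...) on one line, values as JSON. arm_command: Moves the arm, as the interface text tells. Its arguments: {"type":"object","properties":{"rows":{"type":"array"},"squeeze":{"type":"number"}},"required":["rows"]}

```bash
ls; mkdir -p pics
cat > h.py <<'E'
import numpy as np, cv2
from cell import robot
def cap(n):
    c=robot.get_calibration(n); im,d=robot.read_camera(n)
    return im,d,np.array(c["camera_matrix"]),np.array(c["extrinsics"])
def save(n,im): cv2.imwrite("pics/"+n,im[:,:,::-1])
def world(d,K,E):
    v,u=np.indices(d.shape); P=np.stack([(u-K[0,2])/K[0,0]*d,(v-K[1,2])/K[1,1]*d,d],-1)
    return (P-E[:3,3])@E[:3,:3]
E
python3 - <<'E'
from h import *
a=[cap(n) for n in("scene","top")]
save("a_scene.png",a[0][0]);save("a_top.png",a[1][0])
for x in a: print(x[2],x[3])
s=robot.observe();print(s["tool_pos"],np.round(s["tool_rot"],3),s["opening"],s["t"])
E
```

```text
pics
[[422.64555644   0.         277.16568803]
 [  0.         422.64555644 207.02160165]
 [  0.           0.           1.        ]] [[ 0.09516056  0.9954479  -0.0052868  -0.06557216]
 [ 0.56430493 -0.05831874 -0.82350402 -0.25041898]
 [-0.82006367  0.07538174 -0.5672858   1.54123128]
 [ 0.          0.          0.          1.        ]]
[[463.70567124   0.         271.12567644]
 [  0.         463.70567124 205.972018  ]
 [  0.           0.           1.        ]] [[ 0.01553664 -0.99986097  0.00605494  0.02976521]
 [-0.98647932 -0.01631623 -0.16307155  0.59470588]
 [ 0.16314767 -0.00343949 -0.98659567  1.29354054]
 [ 0.          0.          0.          1.        ]]
[ 0.20598325 -0.61569543  0.19251975] [[ 0.948  0.317 -0.001]
 [ 0.317 -0.948  0.002]
 [-0.    -0.002 -1.   ]] 0.09308746527278434 0.1
```

View pics/a_scene.png

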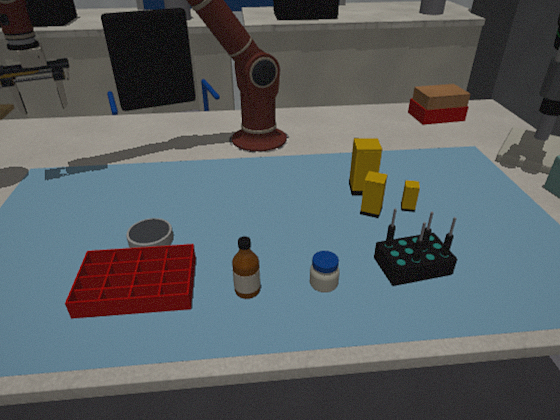

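View pics/a_top.png

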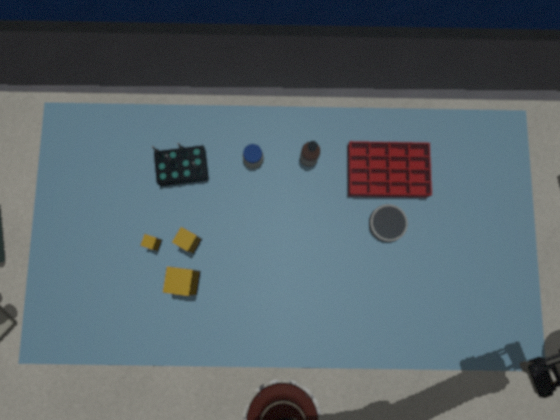

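The scene view shows three inverted yellow cups (large at (366,165), medium at (374,194), small at (410,195)), and the stand at (150,235). In the top view the cups are at (180,282), (186,240) and (151,242), the stand at (388,223), the bottle at (311,152) and the jar at (253,154).

Run:
```python
from h import *
for n in("top","scene"):
    im,d,K,E=cap(n);W=world(d,K,E);hsv=cv2.cvtColor(im,cv2.COLOR_RGB2HSV)
    m=cv2.inRange(hsv,(18,130,60),(35,255,255))
    N,l,st,c=cv2.connectedComponentsWithStats(m)
    for i in range(1,N):
        if st[i,4]<80: continue
        p=W[(l==i)&(d>0)]; h=np.percentile(p[:,2],95)
        if n=="top":
            t=((l==i)&(abs(W[:,:,2]-h)<.012)).astype(np.uint8)
            v,u=np.nonzero(t); r=np.c_[(u-K[0,2])/K[0,0],(v-K[1,2])/K[1,1],np.ones(len(u))]@E[:3,:3]; o=-E[:3,:3].T@E[:3,3]
            q=o+r*((h-o[2])/r[:,2])[:,None]
            print(n,c[i],"top z",h,cv2.minAreaRect(q[:,:2].astype(np.float32)*1000),q[:,:2].mean(0))
        else: print(n,c[i],st[i],p.min(0),p.max(0))
    if n=="top":
        for nm,(u,v) in dict(stand=(388,223),bottle=(311,152),jar=(253,154),tray=(390,170),tb=(181,165)).items():
            w=W[v-40:v+40,u-55:u+55].reshape(-1,3); ww=w[(w[:,2]>.02)&(np.linalg.norm(w[:,:2]-W[v,u,:2],axis=1)<(.062 if nm=='stand' else .05))]
            print(nm,W[v,u],(ww.min(0)+ww.max(0))/2,np.ptp(ww,axis=0))
```

```text
top [184.8836478  239.45283019] top z 0.1134888753759256 ((488.61639404296875, 274.1477355957031), (48.50871658325195, 44.61075973510742), 61.471797943115234) [0.48873622 0.27416737]
top [149.15277778 241.70833333] top z 0.08163260155142059 ((482.5541076660156, 377.9877624511719), (35.5718994140625, 29.55866241455078), 72.65467071533203) [0.4826672  0.37828254]
top [178.61869436 281.0652819 ] top z 0.15394282282957333 ((375.7847900390625, 278.2297058105469), (66.93870544433594, 63.85721206665039), 83.62361145019531) [0.37581276 0.27793652]
stand [ 0.5522771  -0.30269144  0.03143272] [ 0.55616766 -0.30623373  0.02932842] [0.10730019 0.10925697 0.01839329]
bottle [ 0.7396116  -0.0702853   0.11109137] [ 0.75231578 -0.07177673  0.08250203] [0.05438081 0.05413724 0.12478152]
jar [0.7427702  0.09435253 0.06930143] [0.7462423  0.09528023 0.0499112 ] [0.0593513  0.05939945 0.05543994]
tray [ 0.71056733 -0.31191513  0.03446495] [ 0.71048793 -0.31119389  0.03198619] [0.0978803  0.09692034 0.02392497]
tb [0.7113072  0.30535417 0.04990782] [0.71223571 0.30541146 0.08762184] [0.0952065  0.09927088 0.13146124]
scene [367.62994071 173.80879447] [ 350  138   37   77 2024] [ 0.02852506  0.24221679 -0.00330128] [0.52759982 0.36033245 0.15182019]
scene [409.9201995  194.55112219] [402 181  17  29 401] [ 0.34946309  0.35888082 -0.00064389] [0.51026274 0.45799763 0.0798646 ]
```

>>> arm_command(rows=[{"rz": 1, "tz": -1, "fingers": 1}, {"rz": 1, "tz": -1}, {"rz": 1, "tz": -1}, {"tx": 0.5, "ty": -1, "tz": -0.5}, {"tx": 1, "ty": -1}, {"tx": 1, "ty": -1}, {"tx": 1, "ty": -1}, {"tx": 1, "ty": -1}, {"tx": 1, "ty": -1}, {"tx": 1, "ty": -1}, {"tx": 1, "ty": -1}, {"tx": 1, "ty": -1}, {"tx": 1, "ty": -1}, {"tx": 1, "ty": -1}, {"tx": 1, "ty": -1}, {"tx": 1, "ty": -1}, {"tx": 1, "ty": -1}, {"tx": 1, "ty": -1}, {"tx": 1, "ty": -1}, {"tx": 1, "ty": -1}])

```text
schema error: expected keys rx, ry, rz, tx, ty, tz, fingers
```

```bash
cat >> h.py <<'E'
import json
def log():
    s=robot.observe(); open("log.jsonl","a").write(json.dumps(dict(q=list(map(float,s["q"])),p=list(map(float,s["tool_pos"])),R=np.array(s["tool_rot"]).tolist()))+"\n")
    print("t %.2f"%s["t"],"p",np.round(s["tool_pos"],4),"q",np.round(s["q"],1),"open %.4f grip %.1f"%(s["opening"],s["grasp_force"]),"F",np.round(s["wrist_force"],1)); print(np.round(s["tool_rot"],3)); return s
E
python3 -c "from h import *;log()"
```

```text
t 0.20 p [ 0.206  -0.6159  0.1928] q [70.  35.3 -0.7 81.6  0.5 63.2 -2.3] open 0.0928 grip 0.0 F [-0.8 -0.1 -0.3]
[[ 0.948  0.317 -0.001]
 [ 0.317 -0.948  0.001]
 [-0.    -0.002 -1.   ]]
```

>>> arm_command(rows=[{"ty": -1, "tz": -0.3}, {"ty": -1, "tz": -0.3}, {"ty": -1, "tz": -0.3}, {"ty": -1, "tz": -0.3}, {"ty": -1, "tz": -0.3}, {"ty": -1, "tz": -0.3}, {"ty": -1, "tz": -0.3}, {"ty": -1, "tz": -0.3}, {"ty": -1, "tz": -0.3}, {"ty": -1, "tz": -0.3}, {"ty": -1}, {"ty": -1}, {"ty": -1}, {"ty": -1}, {"ty": -1}, {"ty": -1}])

```text
schema error: expected keys rx, ry, rz, tx, ty, tz, fingers
```

```bash
python3 -c "from h import *;log()"
```

```text
t 0.20 p [ 0.206  -0.6159  0.1928] q [70.  35.3 -0.7 81.6  0.5 63.2 -2.3] open 0.0928 grip 0.0 F [-0.8 -0.1 -0.3]
[[ 0.948  0.317 -0.001]
 [ 0.317 -0.948  0.001]
 [-0.    -0.002 -1.   ]]
```

>>> arm_command(rows=[{"rz": -1}, {"rz": -1}, {"rz": -1}, {"rz": -1}, {"rz": -1}, {"rz": -1}, {"rz": -1}, {"rz": -1}, {"rz": -1}, {"rz": -1}, {"rz": -1}, {"rz": -1}, {"rz": -1}, {"rz": -1}, {"rz": -1}, {"rz": -1}, {"rz": -1}, {"rz": -1}, {"rz": -1}, {"rz": -1}])

```text
schema error: expected keys rx, ry, rz, tx, ty, tz, fingers
```

```bash
python3 -c "from h import *;log()"
```

```text
t 0.20 p [ 0.206  -0.6159  0.1928] q [70.  35.3 -0.7 81.6  0.5 63.2 -2.3] open 0.0928 grip 0.0 F [-0.8 -0.1 -0.3]
[[ 0.948  0.317 -0.001]
 [ 0.317 -0.948  0.001]
 [-0.    -0.002 -1.   ]]
```

>>> arm_command(rows=[{"rx": 0, "ry": 0, "rz": 1, "tx": 0, "ty": 0, "tz": -1, "fingers": 1}, {"rx": 0, "ry": 0, "rz": 1, "tx": 0, "ty": 0, "tz": -1, "fingers": 1}, {"rx": 0, "ry": 0, "rz": 1, "tx": 0, "ty": 0, "tz": -1, "fingers": 1}, {"rx": 0, "ry": 0, "rz": 0, "tx": 1, "ty": -1, "tz": 0, "fingers": 1}, {"rx": 0, "ry": 0, "rz": 0, "tx": 1, "ty": -1, "tz": 0, "fingers": 1}, {"rx": 0, "ry": 0, "rz": 0, "tx": 1, "ty": -1, "tz": 0, "fingers": 1}, {"rx": 0, "ry": 0, "rz": 0, "tx": 1, "ty": -1, "tz": 0, "fingers": 1}, {"rx": 0, "ry": 0, "rz": 0, "tx": 1, "ty": -1, "tz": 0, "fingers": 1}, {"rx": 0, "ry": 0, "rz": 0, "tx": 1, "ty": -1, "tz": 0, "fingers": 1}, {"rx": 0, "ry": 0, "rz": 0, "tx": 1, "ty": -1, "tz": 0, "fingers": 1}, {"rx": 0, "ry": 0, "rz": 0, "tx": 1, "ty": -1, "tz": 0, "fingers": 1}, {"rx": 0, "ry": 0, "rz": 0, "tx": 1, "ty": -1, "tz": 0, "fingers": 1}, {"rx": 0, "ry": 0, "rz": 0, "tx": 1, "ty": -1, "tz": 0, "fingers": 1}, {"rx": 0, "ry": 0, "rz": 0, "tx": 1, "ty": -1, "tz": 0, "fingers": 1}, {"rx": 0, "ry": 0, "rz": 0, "tx": 1, "ty": -1, "tz": 0, "fingers": 1}, {"rx": 0, "ry": 0, "rz": 0, "tx": 1, "ty": -1, "tz": 0, "fingers": 1}, {"rx": 0, "ry": 0, "rz": 0, "tx": 1, "ty": -1, "tz": 0, "fingers": 1}, {"rx": 0, "ry": 0, "rz": 0, "tx": 1, "ty": -1, "tz": 0, "fingers": 1}, {"rx": 0, "ry": 0, "rz": 0, "tx": 1, "ty": -1, "tz": 0, "fingers": 1}, {"rx": 0, "ry": 0, "rz": 0, "tx": 1, "ty": -1, "tz": 0, "fingers": 1}])

```text
t: 1.87
tool_pos: [0.5439, -0.2723, 0.2534]
tool_rot: [[1.0, 0.009, -0.0], [0.009, -1.0, 0.0], [-0.0, -0.0, -1.0]]
wrist_force: [0.7, -0.6, 0.7]
opening: 0.0932
grasp_force: 0.0
```

```bash
python3 -c "from h import *;log()"
```

```text
t 1.87 p [ 0.5439 -0.2723  0.2534] q [ 24.3  28.6   0.4  83.7  -0.2  67.7 -64.8] open 0.0932 grip 0.0 F [ 0.7 -0.6  0.7]
[[ 1.     0.009 -0.   ]
 [ 0.009 -1.     0.   ]
 [-0.    -0.    -1.   ]]
```

>>> arm_command(rows=[{"rx": 0, "ry": 0, "rz": 0, "tx": 0, "ty": -1, "tz": -0.4, "fingers": 1}, {"rx": 0, "ry": 0, "rz": 0, "tx": 0, "ty": -1, "tz": -0.4, "fingers": 1}, {"rx": 0, "ry": 0, "rz": 0, "tx": 0, "ty": -1, "tz": -0.4, "fingers": 1}, {"rx": 0, "ry": 0, "rz": 0, "tx": 0, "ty": -1, "tz": -0.4, "fingers": 1}, {"rx": 0, "ry": 0, "rz": 0, "tx": 0, "ty": -1, "tz": -0.4, "fingers": 1}, {"rx": 0, "ry": 0, "rz": 0, "tx": 0, "ty": -1, "tz": -0.4, "fingers": 1}, {"rx": 0, "ry": 0, "rz": 0, "tx": 0, "ty": -1, "tz": -0.4, "fingers": 1}, {"rx": 0, "ry": 0, "rz": 0, "tx": 0, "ty": -1, "tz": -0.4, "fingers": 1}, {"rx": 0, "ry": 0, "rz": 0, "tx": 0, "ty": -1, "tz": -0.4, "fingers": 1}, {"rx": 0, "ry": 0, "rz": 0, "tx": 0, "ty": -1, "tz": -0.4, "fingers": 1}, {"rx": 0, "ry": 0, "rz": 0, "tx": 0, "ty": -1, "tz": 0, "fingers": 1}, {"rx": 0, "ry": 0, "rz": 0, "tx": 0, "ty": -1, "tz": 0, "fingers": 1}, {"rx": 0, "ry": 0, "rz": 0, "tx": 0, "ty": -1, "tz": 0, "fingers": 1}, {"rx": 0, "ry": 0, "rz": 0, "tx": 0, "ty": -1, "tz": 0, "fingers": 1}, {"rx": 0, "ry": 0, "rz": 0, "tx": 0, "ty": -1, "tz": 0, "fingers": 1}, {"rx": 0, "ry": 0, "rz": 0, "tx": 0, "ty": -1, "tz": 0, "fingers": 1}])

```text
t: 3.2
tool_pos: [0.5401, 0.0474, 0.3334]
tool_rot: [[1.0, 0.009, -0.001], [0.009, -1.0, -0.0], [-0.001, 0.0, -1.0]]
wrist_force: [0.2, 0.1, -0.4]
opening: 0.0934
grasp_force: 0.0
```

```bash
python3 -c "from h import *;log()"
```

```text
t 3.20 p [0.5401 0.0474 0.3334] q [ -4.1  19.5  -4.7  85.7   1.6  74.9 -98.5] open 0.0934 grip 0.0 F [ 0.2  0.1 -0.4]
[[ 1.     0.009 -0.001]
 [ 0.009 -1.    -0.   ]
 [-0.001  0.    -1.   ]]
```

>>> arm_command(rows=[{"rx": 0, "ry": 0, "rz": -1, "tx": 0, "ty": 0, "tz": 0, "fingers": 1}, {"rx": 0, "ry": 0, "rz": -1, "tx": 0, "ty": 0, "tz": 0, "fingers": 1}, {"rx": 0, "ry": 0, "rz": -1, "tx": 0, "ty": 0, "tz": 0, "fingers": 1}, {"rx": 0, "ry": 0, "rz": -1, "tx": 0, "ty": 0, "tz": 0, "fingers": 1}, {"rx": 0, "ry": 0, "rz": -1, "tx": 0, "ty": 0, "tz": 0, "fingers": 1}, {"rx": 0, "ry": 0, "rz": -1, "tx": 0, "ty": 0, "tz": 0, "fingers": 1}, {"rx": 0, "ry": 0, "rz": -1, "tx": 0, "ty": 0, "tz": 0, "fingers": 1}, {"rx": 0, "ry": 0, "rz": -1, "tx": 0, "ty": 0, "tz": 0, "fingers": 1}, {"rx": 0, "ry": 0, "rz": -1, "tx": 0, "ty": 0, "tz": 0, "fingers": 1}, {"rx": 0, "ry": 0, "rz": -1, "tx": 0, "ty": 0, "tz": 0, "fingers": 1}, {"rx": 0, "ry": 0, "rz": -1, "tx": 0, "ty": 0, "tz": 0, "fingers": 1}, {"rx": 0, "ry": 0, "rz": -1, "tx": 0, "ty": 0, "tz": 0, "fingers": 1}, {"rx": 0, "ry": 0, "rz": -1, "tx": 0, "ty": 0, "tz": 0, "fingers": 1}, {"rx": 0, "ry": 0, "rz": -1, "tx": 0, "ty": 0, "tz": 0, "fingers": 1}, {"rx": 0, "ry": 0, "rz": -1, "tx": 0, "ty": 0, "tz": 0, "fingers": 1}, {"rx": 0, "ry": 0, "rz": -1, "tx": 0, "ty": 0, "tz": 0, "fingers": 1}, {"rx": 0, "ry": 0, "rz": -1, "tx": 0, "ty": 0, "tz": 0, "fingers": 1}, {"rx": 0, "ry": 0, "rz": -1, "tx": 0, "ty": 0, "tz": 0, "fingers": 1}, {"rx": 0, "ry": 0, "rz": -1, "tx": 0, "ty": 0, "tz": 0, "fingers": 1}, {"rx": 0, "ry": 0, "rz": -1, "tx": 0, "ty": 0, "tz": 0, "fingers": 1}])

```text
t: 4.87
tool_pos: [0.5402, 0.0464, 0.3334]
tool_rot: [[-0.512, 0.859, -0.001], [0.859, 0.512, -0.0], [0.0, -0.001, -1.0]]
wrist_force: [-0.9, 0.4, 0.8]
opening: 0.0928
grasp_force: 0.0
```

```bash
python3 -c "from h import *;log()"
```

```text
t 4.87 p [0.5402 0.0464 0.3334] q [ 12.9  21.5 -30.1  85.2  10.9  76.3  12.7] open 0.0928 grip 0.0 F [-0.9  0.4  0.8]
[[-0.512  0.859 -0.001]
 [ 0.859  0.512 -0.   ]
 [ 0.    -0.001 -1.   ]]
```

```bash
cat > kin.py <<'E'
import numpy as np, json, itertools
from scipy.spatial.transform import Rotation as Ro
from scipy.optimize import least_squares
def fk(q,s,L,off):
    q=np.radians(q); R=np.eye(3); p=np.array([0,0,L[0]])
    ax=[[0,0,s[0]],[0,1,0],[0,0,s[1]],[0,1,0],[0,0,s[2]],[0,1,0],[0,0,s[3]]]
    for i in range(7):
        R=R@Ro.from_rotvec(np.array(ax[i])*q[i]).as_matrix()
        if i==2: p=p+R@[0,0,L[1]]
        if i==4: p=p+R@[0,0,L[2]]
        if i==6: p=p+R@[0,0,L[3]]
    return p,R@Ro.from_euler('z',off).as_matrix()
def data(): return [json.loads(l) for l in open("log.jsonl")]
def fit():
    D=data(); best=None
    for s in itertools.product([-1,1],repeat=4):
        for o in(0,1.57,3.14,-1.57):
            f=lambda x:np.concatenate([np.r_[fk(d["q"],s,x[:4],x[4])[0]-d["p"],.2*(fk(d["q"],s,x[:4],x[4])[1]-np.array(d["R"])).ravel()] for d in D])
            r=least_squares(f,[.3,.4,.4,.2,o])
            if best is None or r.cost<best[0]: best=(r.cost,s,r.x,abs(r.fun).max())
    return best
if __name__=="__main__": print(fit())
E
python3 kin.py
```

```text
(np.float64(0.001217267669637355), (-1, -1, -1, -1), array([11.69903145,  0.62626632,  0.3443643 , 11.86377798,  1.57079633]), np.float64(0.02051978057970974))
```

>>> arm_command(rows=[{"rx": 0, "ry": 0, "rz": -1, "tx": 0, "ty": 0, "tz": 0, "fingers": 1}, {"rx": 0, "ry": 0, "rz": -1, "tx": 0, "ty": 0, "tz": 0, "fingers": 1}, {"rx": 0, "ry": 0, "rz": -1, "tx": 0, "ty": 0, "tz": 0, "fingers": 1}, {"rx": 0, "ry": 0, "rz": -1, "tx": 0, "ty": 0, "tz": 0, "fingers": 1}, {"rx": 0, "ry": 0, "rz": -1, "tx": 0, "ty": 0, "tz": 0, "fingers": 1}, {"rx": 0, "ry": 1, "rz": 0, "tx": 0, "ty": 0, "tz": 0, "fingers": 1}, {"rx": 0, "ry": 1, "rz": 0, "tx": 0, "ty": 0, "tz": 0, "fingers": 1}, {"rx": 0, "ry": 1, "rz": 0, "tx": 0, "ty": 0, "tz": 0, "fingers": 1}, {"rx": 0, "ry": 1, "rz": 0, "tx": 0, "ty": 0, "tz": 0, "fingers": 1}])

```text
t: 5.62
tool_pos: [0.5407, 0.0461, 0.3343]
tool_rot: [[-0.794, 0.493, -0.356], [0.449, 0.87, 0.203], [0.41, 0.001, -0.912]]
wrist_force: [0.3, -0.6, -0.7]
opening: 0.0928
grasp_force: 0.0
```

```bash
python3 -c "from h import *;log()"; python3 kin.py
```

```text
t 5.62 p [0.5407 0.0461 0.3343] q [ 18.5  36.4 -37.3  67.4   4.   99.8  44.3] open 0.0928 grip 0.0 F [ 0.3 -0.6 -0.7]
[[-0.794  0.493 -0.356]
 [ 0.449  0.87   0.203]
 [ 0.41   0.001 -0.912]]
(np.float64(0.0013048234722711494), (-1, -1, -1, -1), array([0.20989413, 0.59837086, 0.34565887, 0.3491246 , 1.57079633]), np.float64(0.021589365097181096))
```

>>> arm_command(rows=[{"rx": 0, "ry": 1, "rz": 0, "tx": 0, "ty": 0, "tz": 0, "fingers": 1}, {"rx": 0, "ry": 1, "rz": 0, "tx": 0, "ty": 0, "tz": 0, "fingers": 1}, {"rx": 0, "ry": 1, "rz": 0, "tx": 0, "ty": 0, "tz": 0, "fingers": 1}, {"rx": 0, "ry": 0.5, "rz": 0, "tx": 0, "ty": 0, "tz": 0, "fingers": 1}])

```text
t: 5.95
tool_pos: [0.5335, 0.05, 0.3201]
tool_rot: [[-0.617, 0.504, -0.605], [0.355, 0.864, 0.358], [0.703, 0.006, -0.711]]
wrist_force: [-0.5, -0.0, -0.1]
opening: 0.0926
grasp_force: 0.0
```

```bash
python3 -c "
from h import *
log()
im,d,K,E=cap('top');save('b_top.png',im)"
python3 kin.py
python3 - <<'E'
# richer model: lateral offsets
from kin import *
import kin
def fk2(q,L,off):
    q=np.radians(q); R=np.eye(3); p=np.array([0,0,L[0]]); s=-1
    ax=[[0,0,s],[0,1,0],[0,0,s],[0,1,0],[0,0,s],[0,1,0],[0,0,s]]
    for i in range(7):
        R=R@Ro.from_rotvec(np.array(ax[i])*q[i]).as_matrix()
        if i==0: p=p+R@[L[4],0,0]
        if i==2: p=p+R@[L[5],0,L[1]]
        if i==3: p=p+R@[L[6],0,0]
        if i==4: p=p+R@[0,0,L[2]]
        if i==5: p=p+R@[L[7],0,0]
        if i==6: p=p+R@[0,0,L[3]]
    return p,R@Ro.from_euler('z',off).as_matrix()
D=data()
f=lambda x:np.concatenate([np.r_[fk2(d["q"],x[:8],x[8])[0]-d["p"],.2*(fk2(d["q"],x[:8],x[8])[1]-np.array(d["R"])).ravel()] for d in D])
r=least_squares(f,[.3,.4,.4,.2,0,0,0,0,1.57]);print(r.cost,np.round(r.x,4),abs(r.fun).max())
E
```

```text
t 5.95 p [0.5335 0.05   0.3201] q [ 20.7  48.8 -42.3  58.5  -2.3 113.4  40.4] open 0.0926 grip 0.0 F [-0.5 -0.  -0.1]
[[-0.617  0.504 -0.605]
 [ 0.355  0.864  0.358]
 [ 0.703  0.006 -0.711]]
(np.float64(0.0013498962307536423), (-1, -1, -1, -1), array([0.2186799 , 0.60020335, 0.34480716, 0.35898036, 1.57079633]), np.float64(0.02167622059503041))
0.00109262470598142 [0.2607 0.5717 0.3169 0.3518 0.0458 0.0381 0.0199 0.031  1.5708] 0.020230222879263793
```

```bash
cat > kin.py <<'E'
import numpy as np, json, itertools
from scipy.spatial.transform import Rotation as Ro
from scipy.optimize import least_squares
def data(): return [json.loads(l) for l in open("log.jsonl")][2:]
def fk(q,x):
    L=x[:8]; q=np.radians(np.array(q)+x[8:15]); R=np.eye(3); p=np.array([0,0,L[0]])
    for i in range(7):
        R=R@Ro.from_rotvec((np.array([0,0,-1]) if i%2==0 else np.array([0,1,0]))*q[i]).as_matrix()
        if i==0: p=p+R@[L[4],0,0]
        if i==2: p=p+R@[L[5],0,L[1]]
        if i==3: p=p+R@[L[6],0,0]
        if i==4: p=p+R@[0,0,L[2]]
        if i==5: p=p+R@[L[7],0,0]
        if i==6: p=p+R@[0,0,L[3]]
    return p,R
def fit(reg=1e-3,verbose=0):
    D=data(); x0=np.r_[.26,.57,.32,.35,0,0,0,0,np.zeros(6),-90]
    def f(x,reg=reg): return np.concatenate([np.r_[a[0]-d["p"],.2*(a[1]-np.array(d["R"])).ravel()] for d in D for a in[fk(d["q"],x)]]+[reg*x[4:8]*10,reg*.05*x[8:14]])
    r=least_squares(f,x0)
    if verbose: print(np.round(r.x,3)); print([np.round(np.r_[a[0]-d["p"]]*1000,1).tolist()+[round(float(np.abs(a[1]-np.array(d["R"])).max()),4)] for d in D for a in[fk(d["q"],r.x)]])
    return r.x
if __name__=="__main__": fit(verbose=1)
E
python3 kin.py
```

```text
[ 2.450e-01  5.440e-01  3.590e-01  3.420e-01  5.000e-03  1.700e-02
 -2.100e-02  4.000e-03  1.156e+00 -8.470e-01  1.246e+00  1.755e+00
 -4.220e-01 -8.750e-01 -8.780e+01]
[[-1.2, -0.5, 0.0, 0.0058], [-0.2, 0.5, 0.1, 0.004], [-1.0, 2.4, 0.2, 0.0036], [1.2, -0.1, -0.1, 0.0073], [-0.2, -0.2, -0.5, 0.0025], [0.1, 0.1, 0.3, 0.0096]]
```

View pics/b_top.png

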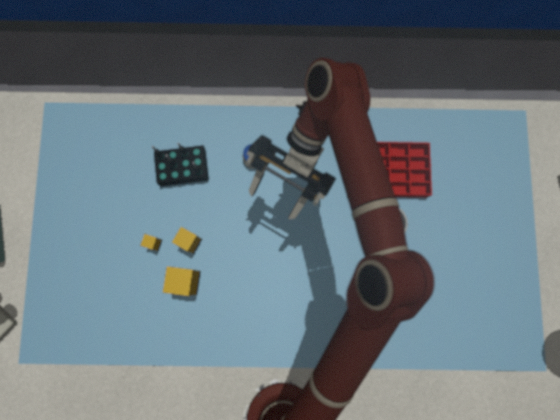

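```bash
cat >> kin.py <<'E'
X=fit()
LO=np.array([-178.69,-17.37,-77.05,15.02,-78.02,.78,-162.83])+2; HI=np.array([178.69,117.87,75.6,138.74,258.01,113.62,162.83])-2
def ik(p,R,q0,w=2e-5):
    def f(q): a=fk(q,X); return np.r_[a[0]-p,.2*(a[1]-R).ravel(),w*(q-q0)]
    r=least_squares(f,np.clip(q0,LO+.1,HI-.1),bounds=(LO,HI)); return r.x,abs(r.fun[:12]).max()
def pose(psi,tilt):
    "tool y horizontal at azimuth psi deg, z down then tilted by tilt about tool y (+ = toward tool x)"
    c,s=np.cos(np.radians(psi)),np.sin(np.radians(psi)); y=np.array([c,s,0]); z=np.array([0,0,-1.]); R=np.c_[np.cross(y,z),y,z]
    return R@Ro.from_euler('y',tilt,degrees=True).as_matrix()
E
cat > tab.py <<'E'
from kin import *
rng=np.random.default_rng(0)
seeds=[np.array([0,30,a,85,b,80,c]) for a in(-45,0,45) for b in(0,90) for c in(-90,0,90)]
for r in(.5,.6):
  print("r",r)
  for psi in range(0,360,30):
    row=""
    for t in(-60,-45,-30,30,45,60):
        R=pose(psi,t); ok=0
        for s in seeds:
            p=np.array([r,0,.06])+R@[0,0,.019]
            q,e=ik(p,R,s,1e-6)
            if e<.002: ok=1;break
        row+=" %d"%ok
    print("psi",psi,row)
E
timeout 500 python3 tab.py
```

```text
r 0.5
psi 0  1 1 1 1 1 1
psi 30  1 1 1 1 1 1
psi 60  0 0 0 1 1 1
psi 90  0 0 0 1 1 1
psi 120  0 0 0 1 1 1
psi 150  1 1 1 1 1 1
psi 180  1 1 1 1 1 1
psi 210  1 1 1 1 1 1
psi 240  1 1 1 0 0 0
psi 270  1 1 1 0 0 0
psi 300  1 1 1 0 0 0
psi 330  1 1 1 1 1 1
r 0.6
psi 0  1 1 1 1 1 1
psi 30  1 1 1 1 1 1
psi 60  0 1 1 1 1 0
psi 90  0 0 1 1 1 0
psi 120  0 1 1 1 1 0
psi 150  1 1 1 1 1 1
psi 180  1 1 1 1 1 1
psi 210  1 1 1 1 1 1
psi 240  0 1 1 1 1 0
psi 270  0 1 1 1 0 0
psi 300  0 1 1 1 1 0
psi 330  1 1 1 1 1 1
```

```bash
cat > t2.py <<'E'
from kin import *
qc=np.array(data()[-1]["q"])
def seq(name,pts,q0):
    q=q0
    for (g,psi,t) in pts:
        R=pose(psi,t); p=np.array(g)+R@[0,0,.019]; q,e=ik(p,R,q,1e-4); print(name,g,psi,t,"q",np.round(q),"err %.4f"%e)
    return q
c=[.489,.274]
print("local from current")
seq("G",[(c+[.25],61.5,0),(c+[.25],61.5,20),(c+[.2],61.5,40),(c+[.07],61.5,45),(c+[.07],61.5,35)],qc)
seeds=[np.array([-30+d,30,a,85,b,80,cc]) for d in(-30,0,30) for a in(-45,0,45) for b in(0,90) for cc in(-90,0,90)]
for psi,g,t in((61.5,c+[.07],45),(241.5,c+[.07],-45),(61.5,c+[.07],35)):
    S=set()
    for s in seeds:
        R=pose(psi,t);q,e=ik(np.array(g)+R@[0,0,.019],R,s,1e-6)
        if e<.001:S.add(tuple(np.round(q/10)*10))
    print(psi,t,len(S));[print(x) for x in sorted(S)[::max(1,len(S)//8)]]
E
python3 t2.py
```

```text
local from current
G [0.489, 0.274, 0.25] 61.5 0 q [ -5.  29. -41.  94.  20.  64.  10.] err 0.0002
G [0.489, 0.274, 0.25] 61.5 20 q [  3.  38. -47.  84.   8.  76.  20.] err 0.0000
G [0.489, 0.274, 0.2] 61.5 40 q [  7.  52. -49.  79.   1.  82.  25.] err 0.0000
G [0.489, 0.274, 0.07] 61.5 45 q [  7.  63. -47.  82.   4.  74.  30.] err 0.0000
G [0.489, 0.274, 0.07] 61.5 35 q [  5.  57. -45.  88.   7.  66.  27.] err 0.0000
61.5 45 21
(np.float64(-30.0), np.float64(60.0), np.float64(20.0), np.float64(80.0), np.float64(-40.0), np.float64(90.0), np.float64(70.0))
(np.float64(-20.0), np.float64(60.0), np.float64(0.0), np.float64(80.0), np.float64(-30.0), np.float64(80.0), np.float64(60.0))
(np.float64(-20.0), np.float64(60.0), np.float64(20.0), np.float64(80.0), np.float64(-40.0), np.float64(90.0), np.float64(70.0))
(np.float64(-10.0), np.float64(60.0), np.float64(-10.0), np.float64(80.0), np.float64(-20.0), np.float64(80.0), np.float64(60.0))
(np.float64(0.0), np.float64(60.0), np.float64(-40.0), np.float64(80.0), np.float64(-0.0), np.float64(70.0), np.float64(30.0))
(np.float64(0.0), np.flo
[... 2270 characters left out ...]
.0), np.float64(-30.0), np.float64(80.0), np.float64(70.0))
(np.float64(-10.0), np.float64(50.0), np.float64(-10.0), np.float64(90.0), np.float64(-20.0), np.float64(70.0), np.float64(50.0))
(np.float64(-0.0), np.float64(50.0), np.float64(-30.0), np.float64(90.0), np.float64(-0.0), np.float64(70.0), np.float64(40.0))
(np.float64(10.0), np.float64(60.0), np.float64(-60.0), np.float64(90.0), np.float64(20.0), np.float64(70.0), np.float64(10.0))
(np.float64(10.0), np.float64(60.0), np.float64(-50.0), np.float64(90.0), np.float64(10.0), np.float64(70.0), np.float64(30.0))
(np.float64(10.0), np.float64(70.0), np.float64(-70.0), np.float64(90.0), np.float64(30.0), np.float64(70.0), np.float64(0.0))
```

```bash
cat > go.py <<'E'
import sys
from h import *
from kin import pose,Ro
def go(g,psi,tilt,back=0):
    s=log(); R=np.array(s["tool_rot"]); p=np.array(s["tool_pos"]); Rt=pose(psi,tilt)
    t=np.array(g)-back*Rt[:,2]+.019*Rt[:,2]
    print("shift units, present axes",np.round(R.T@(t-p)/.02,2),"target axes",np.round(Rt.T@(t-p)/.02,2),"turn units",np.round(Ro.from_matrix(R.T@Rt).as_rotvec(degrees=True)/6,2),"TCP target",np.round(t,3))
if __name__=="__main__":
    a=list(map(float,sys.argv[1:])); go(a[:3],*a[3:])
E
python3 go.py .489 .274 .07 61.5 45 .12
```

```text
t 6.00 p [0.5314 0.0486 0.318 ] q [ 20.9  49.  -42.4  58.8  -2.2 113.5  40.3] open 0.0930 grip 0.0 F [-0.1 -1.4 -2.6]
[[-0.611  0.503 -0.611]
 [ 0.355  0.864  0.357]
 [ 0.707  0.002 -0.707]]
shift units, present axes [-3.48  8.76  9.03] target axes [-3.65  8.89  8.84] turn units [ 0.21 -0.   -0.19] TCP target [0.552 0.24  0.141]
```

>>> arm_command(rows=[{"rx": 0, "ry": 0, "rz": -0.2, "tx": -0.35, "ty": 0.88, "tz": 0.9, "fingers": 1}, {"rx": 0.2, "ry": 0, "rz": 0, "tx": -0.35, "ty": 0.88, "tz": 0.9, "fingers": 1}, {"rx": 0, "ry": 0, "rz": 0, "tx": -0.35, "ty": 0.88, "tz": 0.9, "fingers": 1}, {"rx": 0, "ry": 0, "rz": 0, "tx": -0.35, "ty": 0.88, "tz": 0.9, "fingers": 1}, {"rx": 0, "ry": 0, "rz": 0, "tx": -0.35, "ty": 0.88, "tz": 0.9, "fingers": 1}, {"rx": 0, "ry": 0, "rz": 0, "tx": -0.35, "ty": 0.88, "tz": 0.9, "fingers": 1}, {"rx": 0, "ry": 0, "rz": 0, "tx": -0.35, "ty": 0.88, "tz": 0.9, "fingers": 1}, {"rx": 0, "ry": 0, "rz": 0, "tx": -0.35, "ty": 0.88, "tz": 0.9, "fingers": 1}, {"rx": 0, "ry": 0, "rz": 0, "tx": -0.35, "ty": 0.88, "tz": 0.9, "fingers": 1}, {"rx": 0, "ry": 0, "rz": 0, "tx": -0.35, "ty": 0.88, "tz": 0.9, "fingers": 1}])

```text
t: 6.83
tool_pos: [0.5491, 0.244, 0.1476]
tool_rot: [[-0.633, 0.472, -0.613], [0.333, 0.881, 0.335], [0.699, 0.008, -0.715]]
wrist_force: [1.2, -0.5, 1.5]
opening: 0.0925
grasp_force: 0.0
```

```bash
python3 go.py .489 .274 .07 61.5 45 .12
cat > cupw.py <<'E'
from h import *
import sys
# fit yellow points near the cup: top face z~.11, side faces, by wrist depth
im,d,K,E=cap('wrist');save(sys.argv[1],im);W=world(d,K,E);hsv=cv2.cvtColor(im,cv2.COLOR_RGB2HSV)
m=(cv2.inRange(hsv,(18,130,50),(35,255,255))>0)&(d>.03)
c=np.array([.489,.274]); P=W[m]; P=P[np.linalg.norm(P[:,:2]-c,axis=1)<.045]
print(len(P),P.min(0),P.max(0))
T=P[P[:,2]>.105];print("top",len(T),cv2.minAreaRect((T[:,:2]*1000).astype(np.float32)))
S=P[(P[:,2]<.095)&(P[:,2]>.02)];print("sides",len(S))
if len(S)>50: print("line",cv2.fitLine((S[:,:2]*1000).astype(np.float32),cv2.DIST_HUBER,0,.01,.01).ravel())
E
python3 cupw.py w1.png
```

```text
t 6.83 p [0.5491 0.244  0.1476] q [  5.5  59.5 -41.2  64.4  -0.9  92.1  34.7] open 0.0925 grip 0.0 F [ 1.2 -0.5  1.5]
[[-0.633  0.472 -0.613]
 [ 0.333  0.881  0.335]
 [ 0.699  0.008 -0.715]]
shift units, present axes [-0.37 -0.12  0.07] target axes [-0.37 -0.12  0.07] turn units [0.02 0.11 0.09] TCP target [0.552 0.24  0.141]
4323 [0.45982172 0.24630513 0.01209191] [0.52652752 0.30828187 0.11247253]
top 2551 ((493.0509948730469, 275.484375), (49.93729782104492, 49.92686080932617), 61.909645080566406)
sides 1403
line [4.7002652e-01 8.8265228e-01 5.1566760e+02 2.6678720e+02]
```

View pics/w1.png

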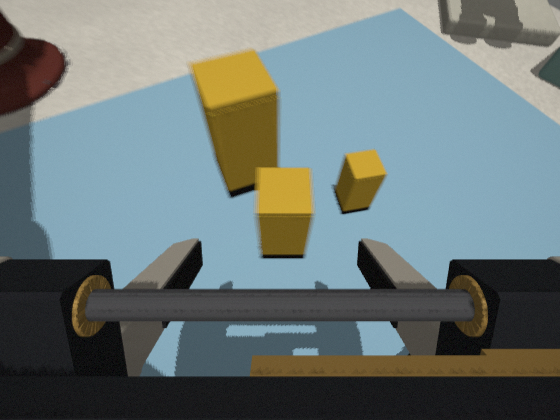

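```bash
python3 go.py .493 .2755 .062 61.9 45 0
```

```text
t 6.88 p [0.5461 0.2479 0.1444] q [  5.2  59.8 -41.2  64.7  -0.9  91.9  34.7] open 0.0931 grip 0.0 F [-1.   2.5 -2.4]
[[-0.631  0.468 -0.619]
 [ 0.329  0.884  0.333]
 [ 0.703  0.006 -0.711]]
shift units, present axes [-0.76 -0.05  5.98] target axes [-0.8  -0.03  5.98] turn units [0.02 0.06 0.07] TCP target [0.481 0.282 0.049]
```

>>> arm_command(rows=[{"rx": 0, "ry": 0, "rz": 0, "tx": -0.4, "ty": 0, "tz": 0, "fingers": 1}, {"rx": 0, "ry": 0, "rz": 0, "tx": -0.35, "ty": 0, "tz": 0, "fingers": 1}, {"rx": 0, "ry": 0, "rz": 0, "tx": 0, "ty": 0, "tz": 0.7, "fingers": 1}, {"rx": 0, "ry": 0, "rz": 0, "tx": 0, "ty": 0, "tz": 0.7, "fingers": 1}, {"rx": 0, "ry": 0, "rz": 0, "tx": 0, "ty": 0, "tz": 0.7, "fingers": 1}, {"rx": 0, "ry": 0, "rz": 0, "tx": 0, "ty": 0, "tz": 0.7, "fingers": 1}, {"rx": 0, "ry": 0, "rz": 0, "tx": 0, "ty": 0, "tz": 0.7, "fingers": 1}, {"rx": 0, "ry": 0, "rz": 0, "tx": 0, "ty": 0, "tz": 0.7, "fingers": 1}, {"rx": 0, "ry": 0, "rz": 0, "tx": 0, "ty": 0, "tz": 0.7, "fingers": 1}, {"rx": 0, "ry": 0, "rz": 0, "tx": 0, "ty": 0, "tz": 0.7, "fingers": 1}, {"rx": 0, "ry": 0, "rz": 0, "tx": 0, "ty": 0, "tz": 0.4, "fingers": 1}, {"rx": 0, "ry": 0, "rz": 0, "tx": 0, "ty": 0, "tz": 0, "fingers": 1}, {"rx": 0, "ry": 0, "rz": 0, "tx": 0, "ty": 0, "tz": 0, "fingers": 1}])

```text
t: 7.97
tool_pos: [0.486, 0.2776, 0.0521]
tool_rot: [[-0.632, 0.475, -0.613], [0.335, 0.88, 0.337], [0.699, 0.008, -0.715]]
wrist_force: [0.5, -0.2, 1.4]
opening: 0.0929
grasp_force: 0.0
```

```bash
python3 go.py .493 .2755 .062 61.9 45 0
```

```text
t 7.97 p [0.486  0.2776 0.0521] q [  4.8  62.  -40.9  79.1   0.1  75.1  35.1] open 0.0929 grip 0.0 F [ 0.5 -0.2  1.4]
[[-0.632  0.475 -0.613]
 [ 0.335  0.88   0.337]
 [ 0.699  0.008 -0.715]]
shift units, present axes [0.1  0.07 0.35] target axes [0.1  0.07 0.35] turn units [0.08 0.11 0.02] TCP target [0.481 0.282 0.049]
```

>>> arm_command(rows=[{"rx": 0, "ry": 0.1, "rz": 0, "tx": 0.1, "ty": 0.07, "tz": 0.3, "fingers": 1}, {"rx": 0, "ry": 0, "rz": 0, "tx": 0, "ty": 0, "tz": 0, "fingers": 1}, {"rx": 0, "ry": 0, "rz": 0, "tx": 0, "ty": 0, "tz": 0, "fingers": 0}, {"rx": 0, "ry": 0, "rz": 0, "tx": 0, "ty": 0, "tz": 0, "fingers": 0}, {"rx": 0, "ry": 0, "rz": 0, "tx": 0, "ty": 0, "tz": 0, "fingers": 0}, {"rx": 0, "ry": 0, "rz": 0, "tx": 0, "ty": 0, "tz": 0, "fingers": 0}, {"rx": 0, "ry": 0, "rz": 0, "tx": 0, "ty": 0, "tz": 0, "fingers": 0}, {"rx": 0, "ry": 0, "rz": 0, "tx": 0, "ty": 0, "tz": 0, "fingers": 0}, {"rx": 0, "ry": 0, "rz": 0, "tx": 0, "ty": 0, "tz": 0, "fingers": 0}, {"rx": 0, "ry": 0, "rz": 0, "tx": 0, "ty": 0, "tz": 0, "fingers": 0}, {"rx": 0, "ry": 0, "rz": 0, "tx": 0, "ty": 0, "tz": 0, "fingers": 0}, {"rx": 0, "ry": 0, "rz": 0, "tx": 0, "ty": 0, "tz": 0, "fingers": 0}], squeeze=25)

```text
t: 8.97
tool_pos: [0.4805, 0.2826, 0.049]
tool_rot: [[-0.625, 0.473, -0.621], [0.329, 0.881, 0.34], [0.708, 0.008, -0.707]]
wrist_force: [0.6, -0.3, 0.2]
opening: 0.05
grasp_force: 25.0
```

Run:
```python
from h import *
log()
from kin import *
# plan simulated: lift, go, tilt, lay for a few lay spots & psi
q0=np.array(robot.observe()["q"])
for L in([.55,.08],[.52,.1],[.55,.0]):
  for psi in(61.5,40,20,0):
    q=q0;o=[]
    for g,t in ((.2,45),(.2,15),(.2,-15),(.15,-45),(.027,-45),(.2,-45),(.2,0),(.2,45),(.027,45),(.2,45)):
        R=pose(psi,t);q,e=ik(np.array(L+[g])+R@[0,0,.019],R,q,1e-4);o.append(round(e*1000,1))
    for g,t in((.25,45),(.25,0),(.2,-45),(.085,-45)):
        R=pose(max(0,psi-30),t);q,e=ik(np.array([.556,-.306,g])+R@[0,0,.019],R,q,1e-4);o.append(round(e*1000,1))
    print(L,psi,o,np.round(q))
```

```text
t 8.97 p [0.4805 0.2826 0.049 ] q [  4.6  62.4 -41.1  79.5  -0.2  74.6  35. ] open 0.0500 grip 25.0 F [ 0.6 -0.3  0.2]
[[-0.625  0.473 -0.621]
 [ 0.329  0.881  0.34 ]
 [ 0.708  0.008 -0.707]]
[0.55, 0.08] 61.5 [np.float64(0.1), np.float64(0.1), np.float64(0.2), np.float64(0.3), np.float64(1.0), np.float64(0.1), np.float64(0.2), np.float64(0.1), np.float64(0.0), np.float64(0.0), np.float64(13.6), np.float64(0.2), np.float64(0.4), np.float64(0.1)] [ 41.  49. -47. 128. 115.  68. -60.]
[0.55, 0.08] 40 [np.float64(0.0), np.float64(0.1), np.float64(0.2), np.float64(0.3), np.float64(0.1), np.float64(0.1), np.float64(0.2), np.float64(0.1), np.float64(0.0), np.float64(0.0), np.float64(0.1), np.float64(0.1), np.float64(0.2), np.float64(0.0)] [ 35.  52. -47. 116.  95.  77. -63.]
[0.55, 0.08] 20 [np.float64(0.1), np.float64(0.1), np.float64(0.1), np.float64(0.1), np.float64(0.1), np.float64(0.1), np.float64(0.2), np.float64(0.1), np.float64(0.0), np.float64(0.0), np.float64(0.1), np.float64(0.1), np.float64(0.2), np.float64(0.1)] [ 16.  46. -18. 109.  79.  59. -61.]
[0.55, 0.08] 0 [np.float64(0.
[... 1894 characters left out ...]
.float64(0.0), np.float64(0.1), np.float64(0.1), np.float64(0.1), np.float64(0.0)] [ 38.  56. -55. 116.  97.  83. -62.]
[0.55, 0.0] 20 [np.float64(0.0), np.float64(0.1), np.float64(0.1), np.float64(0.2), np.float64(0.1), np.float64(0.1), np.float64(0.2), np.float64(0.1), np.float64(0.0), np.float64(0.0), np.float64(0.1), np.float64(0.1), np.float64(0.2), np.float64(0.1)] [ 20.  47. -23. 109.  81.  62. -62.]
[0.55, 0.0] 0 [np.float64(0.1), np.float64(0.1), np.float64(0.1), np.float64(0.1), np.float64(0.0), np.float64(0.0), np.float64(0.2), np.float64(0.1), np.float64(0.0), np.float64(0.0), np.float64(0.1), np.float64(0.1), np.float64(0.2), np.float64(0.1)] [ 11.  45.  -8. 109.  76.  52. -59.]
```

>>> arm_command(rows=[{"rx": 0, "ry": 0, "rz": 0, "tx": 0.2, "ty": 0, "tz": -0.2, "fingers": 0}, {"rx": 0, "ry": 0, "rz": 0, "tx": 0.5, "ty": 0, "tz": -0.5, "fingers": 0}, {"rx": 0, "ry": 0, "rz": 0, "tx": 0.7, "ty": 0, "tz": -0.7, "fingers": 0}, {"rx": 0, "ry": 0, "rz": 0, "tx": 0.7, "ty": 0, "tz": -0.7, "fingers": 0}, {"rx": 0, "ry": 0, "rz": 0, "tx": 0.7, "ty": 0, "tz": -0.7, "fingers": 0}, {"rx": 0, "ry": 0, "rz": 0, "tx": 0.7, "ty": 0, "tz": -0.7, "fingers": 0}, {"rx": 0, "ry": 0, "rz": 0, "tx": 0.7, "ty": 0, "tz": -0.7, "fingers": 0}, {"rx": 0, "ry": 0, "rz": 0, "tx": 0.7, "ty": 0, "tz": -0.7, "fingers": 0}, {"rx": 0, "ry": 0, "rz": 0, "tx": 0.4, "ty": 0, "tz": -0.4, "fingers": 0}, {"rx": 0, "ry": 0, "rz": 0, "tx": 0, "ty": 0, "tz": 0, "fingers": 0}])

```text
t: 9.8
tool_pos: [0.4808, 0.2826, 0.2023]
tool_rot: [[-0.629, 0.473, -0.617], [0.327, 0.881, 0.341], [0.705, 0.012, -0.709]]
wrist_force: [-0.0, 0.2, -1.0]
opening: 0.0501
grasp_force: 25.0
```

```bash
python3 go.py .55 .06 .2 0 45
```

```text
t 9.80 p [0.4808 0.2826 0.2023] q [  5.6  52.1 -44.3  74.7  -5.   87.1  30.5] open 0.0501 grip 25.0 F [-0.   0.2 -1. ]
[[-0.629  0.473 -0.617]
 [ 0.327  0.881  0.341]
 [ 0.705  0.012 -0.709]]
shift units, present axes [-6.16 -7.59 -5.15] target axes [-7.95  3.46 -6.84] turn units [-7.2  -0.04  7.37] TCP target [0.55  0.073 0.187]
```

>>> arm_command(rows=[{"rx": -0.5, "ry": 0, "rz": 0.5, "tx": 0, "ty": 0, "tz": 0, "fingers": 0}, {"rx": -0.6, "ry": 0, "rz": 0.6, "tx": 0, "ty": 0, "tz": 0, "fingers": 0}, {"rx": -0.6, "ry": 0, "rz": 0.6, "tx": 0, "ty": 0, "tz": 0, "fingers": 0}, {"rx": -0.6, "ry": 0, "rz": 0.6, "tx": 0, "ty": 0, "tz": 0, "fingers": 0}, {"rx": -0.6, "ry": 0, "rz": 0.6, "tx": 0, "ty": 0, "tz": 0, "fingers": 0}, {"rx": -0.6, "ry": 0, "rz": 0.6, "tx": 0, "ty": 0, "tz": 0, "fingers": 0}, {"rx": -0.6, "ry": 0, "rz": 0.6, "tx": 0, "ty": 0, "tz": 0, "fingers": 0}, {"rx": -0.6, "ry": 0, "rz": 0.6, "tx": 0, "ty": 0, "tz": 0, "fingers": 0}, {"rx": -0.6, "ry": 0, "rz": 0.6, "tx": 0, "ty": 0, "tz": 0, "fingers": 0}, {"rx": -0.6, "ry": 0, "rz": 0.6, "tx": 0, "ty": 0, "tz": 0, "fingers": 0}, {"rx": -0.6, "ry": 0, "rz": 0.6, "tx": 0, "ty": 0, "tz": 0, "fingers": 0}, {"rx": -0.6, "ry": 0, "rz": 0.6, "tx": 0, "ty": 0, "tz": 0, "fingers": 0}, {"rx": -0.1, "ry": 0, "rz": 0.3, "tx": 0, "ty": 0, "tz": 0, "fingers": 0}])

```text
t: 10.88
tool_pos: [0.4762, 0.2807, 0.1976]
tool_rot: [[0.014, 1.0, -0.01], [0.704, -0.003, 0.711], [0.71, -0.017, -0.704]]
wrist_force: [-0.6, 0.3, -1.9]
opening: 0.0501
grasp_force: 25.0
```

```bash
python3 go.py .55 .06 .2 0 45
```

```text
t 10.88 p [0.4762 0.2807 0.1976] q [ 23.6  35.2 -46.2 114.6 -37.1  33.   15.6] open 0.0501 grip 25.0 F [-0.6  0.3 -1.9]
[[ 0.014  1.    -0.01 ]
 [ 0.704 -0.003  0.711]
 [ 0.71  -0.017 -0.704]]
shift units, present axes [-7.63  3.73 -7.01] target axes [-7.72  3.69 -6.94] turn units [-0.09 -0.05 -0.14] TCP target [0.55  0.073 0.187]
```

>>> arm_command(rows=[{"rx": -0.1, "ry": 0, "rz": -0.1, "tx": -0.4, "ty": 0.2, "tz": -0.35, "fingers": 0}, {"rx": 0, "ry": 0, "rz": 0, "tx": -0.8, "ty": 0.4, "tz": -0.75, "fingers": 0}, {"rx": 0, "ry": 0, "rz": 0, "tx": -0.8, "ty": 0.4, "tz": -0.75, "fingers": 0}, {"rx": 0, "ry": 0, "rz": 0, "tx": -0.8, "ty": 0.4, "tz": -0.75, "fingers": 0}, {"rx": 0, "ry": 0, "rz": 0, "tx": -0.8, "ty": 0.4, "tz": -0.75, "fingers": 0}, {"rx": 0, "ry": 0, "rz": 0, "tx": -0.8, "ty": 0.4, "tz": -0.75, "fingers": 0}, {"rx": 0, "ry": 0, "rz": 0, "tx": -0.8, "ty": 0.4, "tz": -0.75, "fingers": 0}, {"rx": 0, "ry": 0, "rz": 0, "tx": -0.8, "ty": 0.4, "tz": -0.75, "fingers": 0}, {"rx": 0, "ry": 0, "rz": 0, "tx": -0.8, "ty": 0.4, "tz": -0.75, "fingers": 0}, {"rx": 0, "ry": 0, "rz": 0, "tx": -0.8, "ty": 0.4, "tz": -0.75, "fingers": 0}, {"rx": 0, "ry": -0.5, "rz": 0, "tx": 0, "ty": 0, "tz": 0, "fingers": 0}, {"rx": 0, "ry": -1, "rz": 0, "tx": 0, "ty": 0, "tz": 0, "fingers": 0}, {"rx": 0, "ry": -1, "rz": 0, "tx": 0, "ty": 0, "tz": 0, "fingers": 0}, {"rx": 0, "ry": -1, "rz": 0, "tx": 0, "ty": 0, "tz": 0, "fingers": 0}, {"rx": 0, "ry": -1, "rz": 0, "tx": 0, "ty": 0, "tz": 0, "fingers": 0}, {"rx": 0, "ry": -1, "rz": 0, "tx": 0, "ty": 0, "tz": 0, "fingers": 0}, {"rx": 0, "ry": -1, "rz": 0, "tx": 0, "ty": 0, "tz": 0, "fingers": 0}])

```text
t: 12.3
tool_pos: [0.557, 0.072, 0.1914]
tool_rot: [[0.003, 1.0, 0.005], [0.994, -0.003, 0.105], [0.105, 0.005, -0.994]]
wrist_force: [-0.1, 0.6, -1.6]
opening: 0.0499
grasp_force: 25.0
```

```bash
python3 go.py .55 .06 .2 0 -45
```

```text
t 12.30 p [0.557  0.072  0.1914] q [  5.9  28.  -18.   97.4   3.   54.5 -11.9] open 0.0499 grip 25.0 F [-0.1  0.6 -1.6]
[[ 0.003  1.     0.005]
 [ 0.994 -0.003  0.105]
 [ 0.105  0.005 -0.994]]
shift units, present axes [-1.29 -0.35  0.1 ] target axes [-0.73 -0.35  1.07] turn units [ 0.03 -8.5  -0.05] TCP target [0.55  0.047 0.187]
```

>>> arm_command(rows=[{"rx": 0, "ry": -1, "rz": 0, "tx": 0, "ty": 0, "tz": 0, "fingers": 0}, {"rx": 0, "ry": -1, "rz": 0, "tx": 0, "ty": 0, "tz": 0, "fingers": 0}, {"rx": 0, "ry": -1, "rz": 0, "tx": 0, "ty": 0, "tz": 0, "fingers": 0}, {"rx": 0, "ry": -1, "rz": 0, "tx": 0, "ty": 0, "tz": 0, "fingers": 0}, {"rx": 0, "ry": -1, "rz": 0, "tx": 0, "ty": 0, "tz": 0, "fingers": 0}, {"rx": 0, "ry": -1, "rz": 0, "tx": 0, "ty": 0, "tz": 0, "fingers": 0}, {"rx": 0, "ry": -1, "rz": 0, "tx": 0, "ty": 0, "tz": 0, "fingers": 0}, {"rx": 0, "ry": -1, "rz": 0, "tx": 0, "ty": 0, "tz": 0, "fingers": 0}, {"rx": 0, "ry": -0.5, "rz": 0, "tx": 0, "ty": 0, "tz": 0, "fingers": 0}, {"rx": 0, "ry": 0, "rz": 0, "tx": 0, "ty": 0, "tz": 0, "fingers": 0}])

```text
t: 13.13
tool_pos: [0.5551, 0.0777, 0.1868]
tool_rot: [[-0.005, 1.0, 0.001], [0.711, 0.004, -0.703], [-0.703, -0.003, -0.711]]
wrist_force: [-0.7, 0.2, -1.7]
opening: 0.0502
grasp_force: 25.0
```

```bash
python3 go.py .55 .06 .035 0 -45
```

```text
t 13.13 p [0.5551 0.0777 0.1868] q [-32.1  40.5   0.3  90.2  37.3  79.4 -48.7] open 0.0502 grip 25.0 F [-0.7  0.2 -1.7]
[[-0.005  1.     0.001]
 [ 0.711  0.004 -0.703]
 [-0.703 -0.003 -0.711]]
shift units, present axes [ 4.7  -0.23  6.97] target axes [ 4.74 -0.25  6.94] turn units [ 0.01 -0.05  0.05] TCP target [0.55  0.047 0.022]
```

>>> arm_command(rows=[{"rx": 0, "ry": 0, "rz": 0, "tx": 0.4, "ty": 0, "tz": 0.4, "fingers": 0}, {"rx": 0, "ry": 0, "rz": 0, "tx": 0.7, "ty": 0, "tz": 0.7, "fingers": 0}, {"rx": 0, "ry": 0, "rz": 0, "tx": 0.7, "ty": 0, "tz": 0.7, "fingers": 0}, {"rx": 0, "ry": 0, "rz": 0, "tx": 0.7, "ty": 0, "tz": 0.7, "fingers": 0}, {"rx": 0, "ry": 0, "rz": 0, "tx": 0.7, "ty": 0, "tz": 0.7, "fingers": 0}, {"rx": 0, "ry": 0, "rz": 0, "tx": 0.7, "ty": 0, "tz": 0.7, "fingers": 0}, {"rx": 0, "ry": 0, "rz": 0, "tx": 0.7, "ty": 0, "tz": 0.7, "fingers": 0}, {"rx": 0, "ry": 0, "rz": 0, "tx": 0.6, "ty": 0, "tz": 0.6, "fingers": 0}, {"rx": 0, "ry": 0, "rz": 0, "tx": 0.3, "ty": 0, "tz": 0.3, "fingers": 0}, {"rx": 0, "ry": 0, "rz": 0, "tx": 0, "ty": 0, "tz": 0, "fingers": 0}])

```text
t: 13.97
tool_pos: [0.5555, 0.0726, 0.0337]
tool_rot: [[0.004, 1.0, -0.003], [0.711, -0.005, -0.703], [-0.703, 0.001, -0.711]]
wrist_force: [-0.5, -0.6, -1.8]
opening: 0.0499
grasp_force: 25.0
```

```bash
python3 go.py .555 .065 .026 0 -45
```

```text
t 13.97 p [0.5555 0.0726 0.0337] q [-32.1  52.5   1.3  94.6  39.9  66.  -59.1] open 0.0499 grip 25.0 F [-0.5 -0.6 -1.8]
[[ 0.004  1.    -0.003]
 [ 0.711 -0.005 -0.703]
 [-0.703  0.001 -0.711]]
shift units, present axes [-0.01 -0.02  1.49] target axes [ 0.   -0.03  1.49] turn units [-0.03 -0.05 -0.04] TCP target [0.555 0.052 0.013]
```

>>> arm_command(rows=[{"rx": 0, "ry": 0, "rz": 0, "tx": 0.14, "ty": 0, "tz": 0.14, "fingers": 0}, {"rx": 0, "ry": 0, "rz": 0, "tx": 0.14, "ty": 0, "tz": 0.14, "fingers": 0}, {"rx": 0, "ry": 0, "rz": 0, "tx": 0.14, "ty": 0, "tz": 0.14, "fingers": 0}, {"rx": 0, "ry": 0, "rz": 0, "tx": 0.14, "ty": 0, "tz": 0.14, "fingers": 0}, {"rx": 0, "ry": 0, "rz": 0, "tx": 0.04, "ty": 0, "tz": 0.04, "fingers": 0}, {"rx": 0, "ry": 0, "rz": 0, "tx": 0, "ty": 0, "tz": 0, "fingers": 0}, {"rx": 0, "ry": 0, "rz": 0, "tx": 0, "ty": 0, "tz": 0, "fingers": 0}])

```text
t: 14.55
tool_pos: [0.5559, 0.0746, 0.0181]
tool_rot: [[0.004, 1.0, 0.0], [0.712, -0.003, -0.702], [-0.702, 0.003, -0.712]]
wrist_force: [0.4, -0.0, -1.4]
opening: 0.0497
grasp_force: 25.0
```

>>> arm_command(rows=[{"rx": 0, "ry": 0, "rz": 0, "tx": 0.04, "ty": 0, "tz": 0.04, "fingers": 0}, {"rx": 0, "ry": 0, "rz": 0, "tx": 0.04, "ty": 0, "tz": 0.04, "fingers": 0}, {"rx": 0, "ry": 0, "rz": 0, "tx": 0, "ty": 0, "tz": 0, "fingers": 0}])

```text
t: 14.8
tool_pos: [0.5558, 0.0746, 0.0156]
tool_rot: [[0.004, 1.0, -0.0], [0.712, -0.003, -0.702], [-0.702, 0.003, -0.712]]
wrist_force: [0.3, -0.5, -1.8]
opening: 0.0498
grasp_force: 25.0
```

>>> arm_command(rows=[{"rx": 0, "ry": 0, "rz": 0, "tx": 0.04, "ty": 0, "tz": 0.04, "fingers": 0}, {"rx": 0, "ry": 0, "rz": 0, "tx": 0.04, "ty": 0, "tz": 0.04, "fingers": 0}, {"rx": 0, "ry": 0, "rz": 0, "tx": 0, "ty": 0, "tz": 0, "fingers": 0}])

```text
t: 15.05
tool_pos: [0.5558, 0.0746, 0.0132]
tool_rot: [[0.004, 1.0, -0.0], [0.712, -0.003, -0.702], [-0.702, 0.002, -0.712]]
wrist_force: [0.2, 0.6, -1.5]
opening: 0.0498
grasp_force: 25.0
```

>>> arm_command(rows=[{"rx": 0, "ry": 0, "rz": 0, "tx": 0.03, "ty": 0, "tz": 0.03, "fingers": 0}, {"rx": 0, "ry": 0, "rz": 0, "tx": 0, "ty": 0, "tz": 0, "fingers": 0}])

```text
t: 15.22
tool_pos: [0.5559, 0.0746, 0.0126]
tool_rot: [[0.004, 1.0, -0.0], [0.712, -0.003, -0.703], [-0.703, 0.003, -0.712]]
wrist_force: [-0.5, 0.3, -1.7]
opening: 0.0499
grasp_force: 25.0
```

>>> arm_command(rows=[{"rx": 0, "ry": 0, "rz": 0, "tx": 0.03, "ty": 0, "tz": 0.03, "fingers": 0}, {"rx": 0, "ry": 0, "rz": 0, "tx": 0, "ty": 0, "tz": 0, "fingers": 0}])

```text
t: 15.38
tool_pos: [0.556, 0.0746, 0.0124]
tool_rot: [[0.004, 1.0, 0.0], [0.711, -0.003, -0.703], [-0.703, 0.003, -0.711]]
wrist_force: [-0.5, 1.5, 1.6]
opening: 0.0496
grasp_force: 25.0
```

>>> arm_command(rows=[{"rx": 0, "ry": 0, "rz": 0, "tx": 0.03, "ty": 0, "tz": 0.03, "fingers": 0}, {"rx": 0, "ry": 0, "rz": 0, "tx": 0, "ty": 0, "tz": 0, "fingers": 0}])

```text
t: 15.55
tool_pos: [0.556, 0.0747, 0.0122]
tool_rot: [[0.004, 1.0, 0.0], [0.711, -0.003, -0.703], [-0.703, 0.003, -0.711]]
wrist_force: [-1.2, 3.0, 5.0]
opening: 0.0502
grasp_force: 25.0
```

>>> arm_command(rows=[{"rx": 0, "ry": 0, "rz": 0, "tx": 0, "ty": 0, "tz": 0, "fingers": 1}, {"rx": 0, "ry": 0, "rz": 0, "tx": 0, "ty": 0, "tz": 0, "fingers": 1}, {"rx": 0, "ry": 0, "rz": 0, "tx": 0, "ty": 0, "tz": 0, "fingers": 1}, {"rx": 0, "ry": 0, "rz": 0, "tx": 0, "ty": 0, "tz": 0, "fingers": 1}, {"rx": 0, "ry": 0, "rz": 0, "tx": 0, "ty": 0, "tz": 0, "fingers": 1}, {"rx": 0, "ry": 0, "rz": 0, "tx": 0, "ty": 0, "tz": 0, "fingers": 1}, {"rx": 0, "ry": 0, "rz": 0, "tx": 0, "ty": 0, "tz": 0, "fingers": 1}, {"rx": 0, "ry": 0, "rz": 0, "tx": 0, "ty": 0, "tz": 0, "fingers": 1}])

```text
t: 16.22
tool_pos: [0.5559, 0.0746, 0.0109]
tool_rot: [[0.004, 1.0, -0.0], [0.712, -0.003, -0.702], [-0.702, 0.003, -0.712]]
wrist_force: [-0.4, -0.3, -1.1]
opening: 0.0925
grasp_force: 0.0
```

>>> arm_command(rows=[{"rx": 0, "ry": 0, "rz": 0, "tx": 0, "ty": 0, "tz": -0.4, "fingers": 1}, {"rx": 0, "ry": 0, "rz": 0, "tx": 0, "ty": 0, "tz": -0.9, "fingers": 1}, {"rx": 0, "ry": 0, "rz": 0, "tx": 0, "ty": 0, "tz": -0.9, "fingers": 1}, {"rx": 0, "ry": 0, "rz": 0, "tx": 0, "ty": 0, "tz": -0.9, "fingers": 1}, {"rx": 0, "ry": 0, "rz": 0, "tx": 0, "ty": 0, "tz": -0.9, "fingers": 1}, {"rx": 0, "ry": 0, "rz": 0, "tx": 0, "ty": 0, "tz": -0.9, "fingers": 1}, {"rx": 0, "ry": 0, "rz": 0, "tx": 0, "ty": 0, "tz": -0.9, "fingers": 1}, {"rx": 0, "ry": 0, "rz": 0, "tx": 0, "ty": 0, "tz": 0, "fingers": 1}])

```text
t: 16.88
tool_pos: [0.557, 0.161, 0.0953]
tool_rot: [[0.004, 1.0, 0.006], [0.716, 0.001, -0.698], [-0.698, 0.007, -0.716]]
wrist_force: [0.3, 0.9, 0.2]
opening: 0.0933
grasp_force: 0.0
```

Run:
```python
from h import *
log()
im,d,K,E=cap('wrist');save('w2.png',im);W=world(d,K,E);hsv=cv2.cvtColor(im,cv2.COLOR_RGB2HSV)
m=(cv2.inRange(hsv,(18,130,50),(35,255,255))>0)&(d>.03)
P=W[m];P=P[np.linalg.norm(P[:,:2]-[.556,.065],axis=1)<.09]
print(P.min(0),P.max(0)); T=P[P[:,2]>.045]; print(len(T),cv2.minAreaRect((T[:,:2]*1000).astype(np.float32)),np.polyfit(T[:,1],T[:,2],1))
```

```text
t 16.88 p [0.557  0.161  0.0953] q [-37.2  50.3  -0.9  85.2  35.2  77.9 -56.2] open 0.0933 grip 0.0 F [0.3 0.9 0.2]
[[ 0.004  1.     0.006]
 [ 0.716  0.001 -0.698]
 [-0.698  0.007 -0.716]]
[0.53156512 0.03442443 0.00124354] [0.58133254 0.1371215  0.05172533]
2838 ((556.5267333984375, 85.63426208496094), (49.79359436035156, 102.24775695800781), 0.2578858733177185) [-0.01290788  0.05148045]
```

View pics/w2.png

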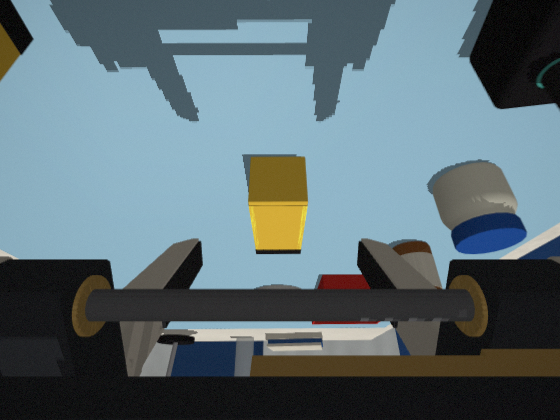

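>>> arm_command(rows=[{"rx": 0, "ry": 0, "rz": 0, "tx": -0.7, "ty": 0, "tz": -0.7, "fingers": 1}, {"rx": 0, "ry": 0, "rz": 0, "tx": -0.7, "ty": 0, "tz": -0.7, "fingers": 1}, {"rx": 0, "ry": 0, "rz": 0, "tx": -0.7, "ty": 0, "tz": -0.7, "fingers": 1}, {"rx": 0, "ry": 0, "rz": 0, "tx": -0.7, "ty": 0, "tz": -0.7, "fingers": 1}, {"rx": 0, "ry": 1, "rz": 0, "tx": -0.7, "ty": 0, "tz": -0.7, "fingers": 1}, {"rx": 0, "ry": 1, "rz": 0, "tx": -0.7, "ty": 0, "tz": 0, "fingers": 1}, {"rx": 0, "ry": 1, "rz": 0, "tx": -0.7, "ty": 0, "tz": 0, "fingers": 1}, {"rx": 0, "ry": 1, "rz": 0, "tx": -0.7, "ty": 0, "tz": 0, "fingers": 1}, {"rx": 0, "ry": 1, "rz": 0, "tx": -0.7, "ty": 0, "tz": 0, "fingers": 1}, {"rx": 0, "ry": 1, "rz": 0, "tx": -0.7, "ty": 0, "tz": 0, "fingers": 1}, {"rx": 0, "ry": 1, "rz": 0, "tx": -0.7, "ty": 0, "tz": 0, "fingers": 1}, {"rx": 0, "ry": 1, "rz": 0, "tx": -0.7, "ty": 0, "tz": 0, "fingers": 1}, {"rx": 0, "ry": 1, "rz": 0, "tx": -0.7, "ty": 0, "tz": 0, "fingers": 1}, {"rx": 0, "ry": 1, "rz": 0, "tx": 0, "ty": 0, "tz": 0, "fingers": 1}, {"rx": 0, "ry": 1, "rz": 0, "tx": 0, "ty": 0, "tz": 0, "fingers": 1}, {"rx": 0, "ry": 1, "rz": 0, "tx": 0, "ty": 0, "tz": 0, "fingers": 1}, {"rx": 0, "ry": 1, "rz": 0, "tx": 0, "ty": 0, "tz": 0, "fingers": 1}, {"rx": 0, "ry": 1, "rz": 0, "tx": 0, "ty": 0, "tz": 0, "fingers": 1}, {"rx": 0, "ry": 0.9, "rz": 0, "tx": 0, "ty": 0, "tz": 0, "fingers": 1}, {"rx": 0, "ry": 0, "rz": 0, "tx": 0, "ty": 0, "tz": 0, "fingers": 1}])

```text
t: 18.6
tool_pos: [0.5539, 0.0442, 0.2195]
tool_rot: [[0.016, 1.0, 0.005], [0.71, -0.015, 0.704], [0.704, -0.008, -0.71]]
wrist_force: [-0.2, -0.9, -0.6]
opening: 0.0928
grasp_force: 0.0
```

```bash
python3 go.py .5565 .085 .026 0 45 .12
```

```text
t 18.60 p [0.5539 0.0442 0.2195] q [ 37.   37.4 -31.8  96.9 -29.2  61.5  25.2] open 0.0928 grip 0.0 F [-0.2 -0.9 -0.6]
[[ 0.016  1.     0.005]
 [ 0.71  -0.015  0.704]
 [ 0.704 -0.008 -0.71 ]]
shift units, present axes [-5.38  0.2   3.26] target axes [-5.4   0.13  3.23] turn units [ 0.05  0.04 -0.15] TCP target [0.556 0.014 0.097]
```

>>> arm_command(rows=[{"rx": 0, "ry": 0, "rz": -0.15, "tx": -0.67, "ty": 0, "tz": 0.4, "fingers": 1}, {"rx": 0, "ry": 0, "rz": 0, "tx": -0.67, "ty": 0, "tz": 0.4, "fingers": 1}, {"rx": 0, "ry": 0, "rz": 0, "tx": -0.67, "ty": 0, "tz": 0.4, "fingers": 1}, {"rx": 0, "ry": 0, "rz": 0, "tx": -0.67, "ty": 0, "tz": 0.4, "fingers": 1}, {"rx": 0, "ry": 0, "rz": 0, "tx": -0.67, "ty": 0, "tz": 0.4, "fingers": 1}, {"rx": 0, "ry": 0, "rz": 0, "tx": -0.67, "ty": 0, "tz": 0.4, "fingers": 1}, {"rx": 0, "ry": 0, "rz": 0, "tx": -0.67, "ty": 0, "tz": 0.4, "fingers": 1}, {"rx": 0, "ry": 0, "rz": 0, "tx": -0.67, "ty": 0.1, "tz": 0.4, "fingers": 1}, {"rx": 0, "ry": 0, "rz": 0, "tx": 0, "ty": 0, "tz": 0, "fingers": 1}])

```text
t: 19.35
tool_pos: [0.5577, 0.0193, 0.1006]
tool_rot: [[-0.011, 1.0, 0.002], [0.71, 0.007, 0.704], [0.704, 0.009, -0.71]]
wrist_force: [0.2, -1.5, -0.4]
opening: 0.0931
grasp_force: 0.0
```

```bash
python3 - <<'E'
from h import *
im,d,K,E=cap('wrist');save('w3.png',im);W=world(d,K,E);hsv=cv2.cvtColor(im,cv2.COLOR_RGB2HSV)
m=(cv2.inRange(hsv,(18,130,50),(35,255,255))>0)&(d>.03)
P=W[m];P=P[np.linalg.norm(P[:,:2]-[.556,.085],axis=1)<.09]
T=P[P[:,2]>.045]; print(len(T),cv2.minAreaRect((T[:,:2]*1000).astype(np.float32)),T.min(0),T.max(0))
E
python3 go.py .5565 .085 .026 0 45 0
```

```text
4846 ((556.1668090820312, 79.61832427978516), (110.515625, 49.84066390991211), 89.88775634765625) [0.53121157 0.02436465 0.04575819] [0.58114683 0.134884   0.05310439]
t 19.40 p [0.5582 0.0202 0.1025] q [ 37.9  47.8 -30.7  99.7 -27.1  52.1  34.1] open 0.0933 grip 0.0 F [-0.5 -0.4  0.4]
[[-0.012  1.     0.002]
 [ 0.709  0.007  0.705]
 [ 0.705  0.01  -0.709]]
shift units, present axes [-0.4  -0.1   5.95] target axes [-0.42 -0.09  5.95] turn units [0.02 0.03 0.12] TCP target [0.556 0.098 0.013]
```

>>> arm_command(rows=[{"rx": 0, "ry": 0, "rz": 0.1, "tx": -0.3, "ty": -0.1, "tz": 0, "fingers": 1}, {"rx": 0, "ry": 0, "rz": 0, "tx": -0.1, "ty": 0, "tz": 0.7, "fingers": 1}, {"rx": 0, "ry": 0, "rz": 0, "tx": 0, "ty": 0, "tz": 0.7, "fingers": 1}, {"rx": 0, "ry": 0, "rz": 0, "tx": 0, "ty": 0, "tz": 0.7, "fingers": 1}, {"rx": 0, "ry": 0, "rz": 0, "tx": 0, "ty": 0, "tz": 0.7, "fingers": 1}, {"rx": 0, "ry": 0, "rz": 0, "tx": 0, "ty": 0, "tz": 0.7, "fingers": 1}, {"rx": 0, "ry": 0, "rz": 0, "tx": 0, "ty": 0, "tz": 0.7, "fingers": 1}, {"rx": 0, "ry": 0, "rz": 0, "tx": 0, "ty": 0, "tz": 0.7, "fingers": 1}, {"rx": 0, "ry": 0, "rz": 0, "tx": 0, "ty": 0, "tz": 0.6, "fingers": 1}, {"rx": 0, "ry": 0, "rz": 0, "tx": 0, "ty": 0, "tz": 0.2, "fingers": 1}, {"rx": 0, "ry": 0, "rz": 0, "tx": 0, "ty": 0, "tz": 0, "fingers": 1}])

```text
t: 20.32
tool_pos: [0.5572, 0.0963, 0.0182]
tool_rot: [[-0.006, 1.0, 0.003], [0.709, 0.002, 0.705], [0.705, 0.006, -0.709]]
wrist_force: [0.0, 0.5, 0.3]
opening: 0.0931
grasp_force: 0.0
```

```bash
python3 go.py .5563 .083 .026 0 45 0
```

```text
t 20.32 p [0.5572 0.0963 0.0182] q [ 32.3  55.2 -32.7 105.  -30.1  37.3  36.5] open 0.0931 grip 0.0 F [0.  0.5 0.3]
[[-0.006  1.     0.003]
 [ 0.709  0.002  0.705]
 [ 0.705  0.006 -0.709]]
shift units, present axes [-0.19 -0.05  0.2 ] target axes [-0.19 -0.05  0.2 ] turn units [0.03 0.03 0.06] TCP target [0.556 0.096 0.013]
```

>>> arm_command(rows=[{"rx": 0, "ry": 0, "rz": 0.05, "tx": -0.15, "ty": -0.05, "tz": 0.15, "fingers": 1}, {"rx": 0, "ry": 0, "rz": 0, "tx": 0, "ty": 0, "tz": 0, "fingers": 1}, {"rx": 0, "ry": 0, "rz": 0, "tx": 0, "ty": 0, "tz": 0, "fingers": 0}, {"rx": 0, "ry": 0, "rz": 0, "tx": 0, "ty": 0, "tz": 0, "fingers": 0}, {"rx": 0, "ry": 0, "rz": 0, "tx": 0, "ty": 0, "tz": 0, "fingers": 0}, {"rx": 0, "ry": 0, "rz": 0, "tx": 0, "ty": 0, "tz": 0, "fingers": 0}, {"rx": 0, "ry": 0, "rz": 0, "tx": 0, "ty": 0, "tz": 0, "fingers": 0}, {"rx": 0, "ry": 0, "rz": 0, "tx": 0, "ty": 0, "tz": 0, "fingers": 0}, {"rx": 0, "ry": 0, "rz": 0, "tx": 0, "ty": 0, "tz": 0, "fingers": 0}, {"rx": 0, "ry": 0, "rz": 0, "tx": 0, "ty": 0, "tz": 0, "fingers": 0}, {"rx": 0, "ry": 0, "rz": 0, "tx": 0, "ty": 0, "tz": 0, "fingers": 0}], squeeze=25)

```text
t: 21.23
tool_pos: [0.5565, 0.0954, 0.0137]
tool_rot: [[0.0, 1.0, 0.004], [0.71, -0.003, 0.705], [0.705, 0.003, -0.71]]
wrist_force: [0.4, 0.2, -0.1]
opening: 0.0495
grasp_force: 25.0
```

>>> arm_command(rows=[{"rx": 0, "ry": 0, "rz": 0, "tx": 0.2, "ty": 0, "tz": -0.2, "fingers": 0}, {"rx": 0, "ry": 0, "rz": 0, "tx": 0.5, "ty": 0, "tz": -0.5, "fingers": 0}, {"rx": 0, "ry": 0, "rz": 0, "tx": 0.7, "ty": 0, "tz": -0.7, "fingers": 0}, {"rx": 0, "ry": 0, "rz": 0, "tx": 0.7, "ty": 0, "tz": -0.7, "fingers": 0}, {"rx": 0, "ry": 0, "rz": 0, "tx": 0.7, "ty": 0, "tz": -0.7, "fingers": 0}, {"rx": 0, "ry": 0, "rz": 0, "tx": 0.7, "ty": 0, "tz": -0.7, "fingers": 0}, {"rx": 0, "ry": 0, "rz": 0, "tx": 0.7, "ty": 0, "tz": -0.7, "fingers": 0}, {"rx": 0, "ry": 0, "rz": 0, "tx": 0.7, "ty": 0, "tz": -0.7, "fingers": 0}, {"rx": 0, "ry": 0, "rz": 0, "tx": 0.7, "ty": 0, "tz": -0.7, "fingers": 0}, {"rx": 0, "ry": 0, "rz": 0, "tx": 0.5, "ty": 0, "tz": -0.5, "fingers": 0}, {"rx": 0, "ry": 0, "rz": 0, "tx": 0, "ty": 0, "tz": 0, "fingers": 0}])

```text
t: 22.15
tool_pos: [0.5573, 0.0965, 0.1893]
tool_rot: [[-0.004, 1.0, 0.008], [0.711, -0.002, 0.704], [0.704, 0.009, -0.711]]
wrist_force: [1.0, -0.3, -0.6]
opening: 0.0501
grasp_force: 25.0
```

```bash
python3 go.py .556 -.306 .22 0 45 0
python3 - <<'E'
from h import *
# stand centre from both cameras: pixels of the dark grey top at z~.03, away from arm
for n in("top","scene"):
    im,d,K,E=cap(n);W=world(d,K,E)
    m=(abs(W[:,:,2]-.03)<.012)&(np.linalg.norm(W[:,:,:2]-[.556,-.306],axis=-1)<.068)
    hsv=cv2.cvtColor(im,cv2.COLOR_RGB2HSV); m&=hsv[:,:,1]<70
    v,u=np.nonzero(m); r=np.c_[(u-K[0,2])/K[0,0],(v-K[1,2])/K[1,1],np.ones(len(u))]@E[:3,:3]; o=-E[:3,:3].T@E[:3,3]
    q=(o+r*((.03-o[2])/r[:,2])[:,None])[:,:2]; print(n,len(q),q.mean(0),(q.min(0)+q.max(0))/2,np.ptp(q,axis=0),cv2.minEnclosingCircle((q*1000).astype(np.float32)))
E
```

```text
t 22.15 p [0.5573 0.0965 0.1893] q [ 32.9  39.  -33.1 100.7 -30.9  53.6  25.8] open 0.0501 grip 25.0 F [ 1.  -0.3 -0.6]
[[-0.004  1.     0.008]
 [ 0.711 -0.002  0.704]
 [ 0.704  0.009 -0.711]]
shift units, present axes [-1.321e+01 -1.000e-02 -1.430e+01] target axes [-13.14  -0.07 -14.37] turn units [0.07 0.05 0.04] TCP target [ 0.556 -0.293  0.207]
top 217 [ 0.57184722 -0.34097128] [ 0.56795093 -0.33768341] [0.08221787 0.04294617] ((567.926513671875, -334.13970947265625), 44.79424285888672)
scene 1031 [ 0.5669552  -0.30292214] [ 0.5635323  -0.30278296] [0.10886473 0.11067437] ((566.1552734375, -301.1288146972656), 59.929527282714844)
```

>>> arm_command(rows=[{"rx": 0, "ry": -0.5, "rz": 0, "tx": 0, "ty": 0, "tz": -0.5, "fingers": 0}, {"rx": 0, "ry": -1, "rz": 0, "tx": 0, "ty": 0, "tz": -0.8, "fingers": 0}, {"rx": 0, "ry": -1, "rz": 0, "tx": 0, "ty": 0, "tz": -0.8, "fingers": 0}, {"rx": 0, "ry": -1, "rz": 0, "tx": 0, "ty": 0, "tz": 0, "fingers": 0}, {"rx": 0, "ry": -1, "rz": 0, "tx": 0, "ty": 0, "tz": 0, "fingers": 0}, {"rx": 0, "ry": -1, "rz": 0, "tx": 0, "ty": 0, "tz": 0, "fingers": 0}, {"rx": 0, "ry": -1, "rz": 0, "tx": 0, "ty": 0, "tz": 0, "fingers": 0}, {"rx": 0, "ry": -1, "rz": 0, "tx": 0, "ty": 0, "tz": 0, "fingers": 0}, {"rx": 0, "ry": -1, "rz": 0, "tx": 0, "ty": 0, "tz": 0, "fingers": 0}, {"rx": 0, "ry": -1, "rz": 0, "tx": 0, "ty": 0, "tz": 0, "fingers": 0}, {"rx": 0, "ry": -1, "rz": 0, "tx": 0, "ty": 0, "tz": 0, "fingers": 0}, {"rx": 0, "ry": -1, "rz": 0, "tx": 0, "ty": 0, "tz": 0, "fingers": 0}, {"rx": 0, "ry": -1, "rz": 0, "tx": 0, "ty": 0, "tz": 0, "fingers": 0}, {"rx": 0, "ry": -1, "rz": 0, "tx": 0, "ty": 0, "tz": 0, "fingers": 0}, {"rx": 0, "ry": -1, "rz": 0, "tx": 0, "ty": 0, "tz": 0, "fingers": 0}, {"rx": 0, "ry": -0.5, "rz": 0, "tx": 0, "ty": 0, "tz": 0, "fingers": 0}, {"rx": 0, "ry": 0, "rz": 0, "tx": 0, "ty": 0, "tz": 0, "fingers": 0}])

```text
t: 23.67
tool_pos: [0.5538, 0.0731, 0.213]
tool_rot: [[-0.008, 1.0, -0.002], [0.704, 0.004, -0.711], [-0.711, -0.007, -0.704]]
wrist_force: [0.1, 1.3, -2.0]
opening: 0.0499
grasp_force: 25.0
```

```bash
python3 go.py .559 -.19 .2 0 -45 0
```

```text
t 23.67 p [0.5538 0.0731 0.213 ] q [-32.8  38.9   1.7  89.2  36.8  81.5 -46.2] open 0.0499 grip 25.0 F [ 0.1  1.3 -2. ]
[[-0.008  1.    -0.002]
 [ 0.704  0.004 -0.711]
 [-0.711 -0.007 -0.704]]
shift units, present axes [-8.79  0.21 10.76] target axes [-8.84  0.26 10.71] turn units [-0.02  0.05  0.08] TCP target [ 0.559 -0.203  0.187]
```

>>> arm_command(rows=[{"rx": 0, "ry": 0, "rz": 0.08, "tx": -0.3, "ty": 0.02, "tz": 0.4, "fingers": 0}, {"rx": 0, "ry": 0, "rz": 0, "tx": -0.7, "ty": 0.02, "tz": 0.8, "fingers": 0}, {"rx": 0, "ry": 0, "rz": 0, "tx": -0.7, "ty": 0.02, "tz": 0.8, "fingers": 0}, {"rx": 0, "ry": 0, "rz": 0, "tx": -0.7, "ty": 0.02, "tz": 0.8, "fingers": 0}, {"rx": 0, "ry": 0, "rz": 0, "tx": -0.7, "ty": 0.02, "tz": 0.8, "fingers": 0}, {"rx": 0, "ry": 0, "rz": 0, "tx": -0.7, "ty": 0.02, "tz": 0.8, "fingers": 0}, {"rx": 0, "ry": 0, "rz": 0, "tx": -0.7, "ty": 0.02, "tz": 0.8, "fingers": 0}, {"rx": 0, "ry": 0, "rz": 0, "tx": -0.7, "ty": 0.02, "tz": 0.8, "fingers": 0}, {"rx": 0, "ry": 0, "rz": 0, "tx": -0.7, "ty": 0.02, "tz": 0.8, "fingers": 0}, {"rx": 0, "ry": 0, "rz": 0, "tx": -0.7, "ty": 0.02, "tz": 0.8, "fingers": 0}, {"rx": 0, "ry": 0, "rz": 0, "tx": -0.7, "ty": 0.02, "tz": 0.8, "fingers": 0}, {"rx": 0, "ry": 0, "rz": 0, "tx": -0.7, "ty": 0.02, "tz": 0.8, "fingers": 0}, {"rx": 0, "ry": 0, "rz": 0, "tx": -0.7, "ty": 0.02, "tz": 0.8, "fingers": 0}, {"rx": 0, "ry": 0, "rz": 0, "tx": 0, "ty": 0, "tz": 0, "fingers": 0}])

```text
t: 24.83
tool_pos: [0.5549, -0.205, 0.203]
tool_rot: [[0.022, 1.0, -0.01], [0.701, -0.023, -0.713], [-0.713, 0.009, -0.701]]
wrist_force: [0.1, -0.3, -1.7]
opening: 0.0496
grasp_force: 25.0
```

```bash
python3 go.py .559 -.306 .095 0 -45 0
python3 - <<'E'
from h import *
for n in("wrist","scene"):
    im,d,K,E=cap(n);save('s_%s.png'%n,im);W=world(d,K,E)
    hsv=cv2.cvtColor(im,cv2.COLOR_RGB2HSV)
    m=(W[:,:,2]>.022)&(W[:,:,2]<.036)&(np.linalg.norm(W[:,:,:2]-[.559,-.306],axis=-1)<.066)&(hsv[:,:,1]<90)&(d>.03)
    q=W[m][:,:2]
    if len(q): print(n,len(q),W[m].mean(0),(q.min(0)+q.max(0))/2,np.ptp(q,axis=0))
E
```

```text
t 24.83 p [ 0.5549 -0.205   0.203 ] q [-11.8  33.7   8.4 103.3  48.9  59.7 -38. ] open 0.0496 grip 25.0 F [ 0.1 -0.3 -1.7]
[[ 0.022  1.    -0.01 ]
 [ 0.701 -0.023 -0.713]
 [-0.713  0.009 -0.701]]
shift units, present axes [0.32 0.28 8.34] target axes [0.25 0.2  8.34] turn units [-0.09  0.08 -0.21] TCP target [ 0.559 -0.319  0.082]
wrist 3757 [ 0.55733196 -0.28765165  0.03019884] [ 0.55715469 -0.2898407 ] [0.10848438 0.07843721]
scene 1005 [ 0.56373371 -0.30445632  0.02822112] [ 0.5589923  -0.30456191] [0.10927777 0.10807982]
```

View pics/s_wrist.png

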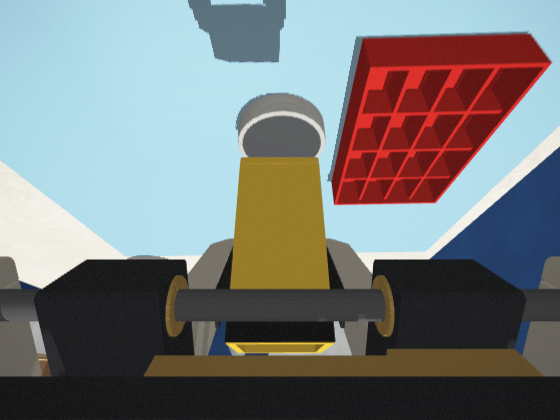

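```bash
python3 go.py .5575 -.305 .10 0 -45.2 0
```

```text
t 24.93 p [ 0.5572 -0.199   0.2017] q [-12.   33.7   8.1 103.3  48.7  59.7 -38. ] open 0.0501 grip 25.0 F [-0.2  0.7 -1.4]
[[ 0.018  1.    -0.004]
 [ 0.704 -0.015 -0.71 ]
 [-0.71   0.01  -0.705]]
shift units, present axes [-0.13  0.05  8.29] target axes [-0.13  0.01  8.29] turn units [-0.03  0.   -0.17] TCP target [ 0.558 -0.318  0.087]
```

>>> arm_command(rows=[{"rx": 0, "ry": 0, "rz": -0.15, "tx": 0, "ty": 0, "tz": 0.4, "fingers": 0}, {"rx": 0, "ry": 0, "rz": 0, "tx": 0, "ty": 0, "tz": 0.9, "fingers": 0}, {"rx": 0, "ry": 0, "rz": 0, "tx": 0, "ty": 0, "tz": 0.9, "fingers": 0}, {"rx": 0, "ry": 0, "rz": 0, "tx": 0, "ty": 0, "tz": 0.9, "fingers": 0}, {"rx": 0, "ry": 0, "rz": 0, "tx": 0, "ty": 0, "tz": 0.9, "fingers": 0}, {"rx": 0, "ry": 0, "rz": 0, "tx": 0, "ty": 0, "tz": 0.9, "fingers": 0}, {"rx": 0, "ry": 0, "rz": 0, "tx": 0, "ty": 0, "tz": 0.9, "fingers": 0}, {"rx": 0, "ry": 0, "rz": 0, "tx": 0, "ty": 0, "tz": 0.9, "fingers": 0}, {"rx": 0, "ry": 0, "rz": 0, "tx": 0, "ty": 0, "tz": 0.9, "fingers": 0}, {"rx": 0, "ry": 0, "rz": 0, "tx": -0.1, "ty": 0, "tz": 0.6, "fingers": 0}, {"rx": 0, "ry": 0, "rz": 0, "tx": 0, "ty": 0, "tz": 0, "fingers": 0}, {"rx": 0, "ry": 0, "rz": 0, "tx": 0, "ty": 0, "tz": 0, "fingers": 0}])

```text
t: 25.93
tool_pos: [0.5588, -0.3134, 0.0865]
tool_rot: [[-0.004, 1.0, -0.001], [0.705, 0.002, -0.71], [-0.709, -0.003, -0.705]]
wrist_force: [-0.4, 0.5, -1.6]
opening: 0.0496
grasp_force: 25.0
```

```bash
python3 go.py .5575 -.305 .088 0 -45.2 0
```

```text
t 25.93 p [ 0.5588 -0.3134  0.0865] q [ -3.4  44.5  13.2 107.2  60.7  42.  -45.4] open 0.0496 grip 25.0 F [-0.4  0.5 -1.6]
[[-0.004  1.    -0.001]
 [ 0.705  0.002 -0.71 ]
 [-0.709 -0.003 -0.705]]
shift units, present axes [ 0.24 -0.07  0.6 ] target axes [ 0.24 -0.07  0.6 ] turn units [-0.01 -0.    0.04] TCP target [ 0.558 -0.318  0.075]
```

Correct sideways and step down slowly.

>>> arm_command(rows=[{"rx": 0, "ry": 0, "rz": 0, "tx": 0, "ty": -0.05, "tz": 0.2, "fingers": 0}, {"rx": 0, "ry": 0, "rz": 0, "tx": 0.1, "ty": 0, "tz": 0.15, "fingers": 0}, {"rx": 0, "ry": 0, "rz": 0, "tx": 0.1, "ty": 0, "tz": 0.15, "fingers": 0}, {"rx": 0, "ry": 0, "rz": 0, "tx": 0.04, "ty": 0, "tz": 0.1, "fingers": 0}, {"rx": 0, "ry": 0, "rz": 0, "tx": 0, "ty": 0, "tz": 0, "fingers": 0}, {"rx": 0, "ry": 0, "rz": 0, "tx": 0, "ty": 0, "tz": 0, "fingers": 0}])

```text
t: 26.43
tool_pos: [0.558, -0.3184, 0.0748]
tool_rot: [[-0.004, 1.0, 0.0], [0.704, 0.003, -0.71], [-0.71, -0.003, -0.704]]
wrist_force: [0.5, -0.1, -1.1]
opening: 0.0499
grasp_force: 25.0
```

>>> arm_command(rows=[{"rx": 0, "ry": 0, "rz": 0, "tx": 0.04, "ty": 0, "tz": 0.04, "fingers": 0}, {"rx": 0, "ry": 0, "rz": 0, "tx": 0.03, "ty": 0, "tz": 0.03, "fingers": 0}, {"rx": 0, "ry": 0, "rz": 0, "tx": 0, "ty": 0, "tz": 0, "fingers": 0}])

```text
t: 26.68
tool_pos: [0.5579, -0.3185, 0.0728]
tool_rot: [[-0.003, 1.0, -0.0], [0.705, 0.002, -0.71], [-0.71, -0.002, -0.705]]
wrist_force: [0.0, -0.2, -1.7]
opening: 0.0497
grasp_force: 25.0
```

>>> arm_command(rows=[{"rx": 0, "ry": 0, "rz": 0, "tx": 0.03, "ty": 0, "tz": 0.03, "fingers": 0}, {"rx": 0, "ry": 0, "rz": 0, "tx": 0, "ty": 0, "tz": 0, "fingers": 0}])

```text
t: 26.85
tool_pos: [0.5579, -0.3186, 0.0719]
tool_rot: [[-0.003, 1.0, -0.0], [0.705, 0.002, -0.71], [-0.71, -0.003, -0.705]]
wrist_force: [-0.1, 0.1, -1.7]
opening: 0.0499
grasp_force: 25.0
```

>>> arm_command(rows=[{"rx": 0, "ry": 0, "rz": 0, "tx": 0.03, "ty": 0, "tz": 0.03, "fingers": 0}, {"rx": 0, "ry": 0, "rz": 0, "tx": 0, "ty": 0, "tz": 0, "fingers": 0}])

```text
t: 27.02
tool_pos: [0.5579, -0.3186, 0.0711]
tool_rot: [[-0.003, 1.0, -0.0], [0.705, 0.002, -0.71], [-0.71, -0.003, -0.705]]
wrist_force: [0.1, -0.3, -1.4]
opening: 0.0496
grasp_force: 25.0
```

>>> arm_command(rows=[{"rx": 0, "ry": 0, "rz": 0, "tx": 0.03, "ty": 0, "tz": 0.03, "fingers": 0}, {"rx": 0, "ry": 0, "rz": 0, "tx": 0, "ty": 0, "tz": 0, "fingers": 0}])

```text
t: 27.18
tool_pos: [0.5579, -0.3186, 0.071]
tool_rot: [[-0.003, 1.0, -0.0], [0.704, 0.002, -0.711], [-0.711, -0.002, -0.704]]
wrist_force: [-1.7, 2.7, 2.8]
opening: 0.05
grasp_force: 25.0
```

>>> arm_command(rows=[{"rx": 0, "ry": 0, "rz": 0, "tx": 0, "ty": 0, "tz": 0, "fingers": 1}, {"rx": 0, "ry": 0, "rz": 0, "tx": 0, "ty": 0, "tz": 0, "fingers": 1}, {"rx": 0, "ry": 0, "rz": 0, "tx": 0, "ty": 0, "tz": 0, "fingers": 1}, {"rx": 0, "ry": 0, "rz": 0, "tx": 0, "ty": 0, "tz": 0, "fingers": 1}, {"rx": 0, "ry": 0, "rz": 0, "tx": 0, "ty": 0, "tz": 0, "fingers": 1}, {"rx": 0, "ry": 0, "rz": 0, "tx": 0, "ty": 0, "tz": 0, "fingers": 1}, {"rx": 0, "ry": 0, "rz": 0, "tx": 0, "ty": 0, "tz": 0, "fingers": 1}, {"rx": 0, "ry": 0, "rz": 0, "tx": 0, "ty": 0, "tz": 0, "fingers": 1}])

```text
t: 27.85
tool_pos: [0.5579, -0.3186, 0.0703]
tool_rot: [[-0.003, 1.0, -0.0], [0.704, 0.002, -0.71], [-0.71, -0.002, -0.704]]
wrist_force: [1.0, -0.1, -1.3]
opening: 0.0925
grasp_force: 0.0
```

>>> arm_command(rows=[{"rx": 0, "ry": 0, "rz": 0, "tx": 0, "ty": 0, "tz": -0.3, "fingers": 1}, {"rx": 0, "ry": 0, "rz": 0, "tx": 0, "ty": 0, "tz": -0.6, "fingers": 1}, {"rx": 0, "ry": 0, "rz": 0, "tx": 0, "ty": 0, "tz": -0.8, "fingers": 1}, {"rx": 0, "ry": 0, "rz": 0, "tx": 0, "ty": 0, "tz": -0.8, "fingers": 1}, {"rx": 0, "ry": 0, "rz": 0, "tx": 0, "ty": 0, "tz": -0.8, "fingers": 1}, {"rx": 0, "ry": 0, "rz": 0, "tx": 0, "ty": 0, "tz": -0.8, "fingers": 1}, {"rx": 0, "ry": 0, "rz": 0, "tx": 0, "ty": 0, "tz": -0.8, "fingers": 1}, {"rx": 0, "ry": 0, "rz": 0, "tx": 0, "ty": 0, "tz": -0.8, "fingers": 1}, {"rx": 0, "ry": 0, "rz": 0, "tx": 0, "ty": 0, "tz": -0.4, "fingers": 1}, {"rx": 0, "ry": 0, "rz": 0, "tx": 0, "ty": 0, "tz": 0, "fingers": 1}, {"rx": 0, "ry": 0, "rz": 0, "tx": 0, "ty": 0, "tz": 0, "fingers": 1}, {"rx": 0, "ry": 0, "rz": 0, "tx": 0, "ty": 0, "tz": 0, "fingers": 1}])

```text
t: 28.85
tool_pos: [0.5573, -0.2327, 0.1561]
tool_rot: [[-0.003, 1.0, -0.001], [0.704, 0.001, -0.71], [-0.71, -0.003, -0.704]]
wrist_force: [-0.5, -0.6, 0.2]
opening: 0.0929
grasp_force: 0.0
```

Run:
```python
from h import *
log()
for n in("wrist","scene"):
    im,d,K,E=cap(n);save('f_%s.png'%n,im);W=world(d,K,E);hsv=cv2.cvtColor(im,cv2.COLOR_RGB2HSV)
    m=(cv2.inRange(hsv,(18,130,40),(35,255,255))>0)&(d>.03)&(np.linalg.norm(W[:,:,:2]-[.558,-.305],axis=-1)<.07)
    P=W[m]; print(n,len(P),np.percentile(P,1,0),np.percentile(P,99,0))
    g=(abs(W[:,:,2]-.03)<.006)&(np.linalg.norm(W[:,:,:2]-[.558,-.305],axis=-1)<.066)&(hsv[:,:,1]<90)
    q=W[g]; print("stand",len(q),q.min(0),q.max(0))
```

```text
t 28.85 p [ 0.5573 -0.2327  0.1561] q [ -9.5  37.4   9.5 105.9  52.6  53.1 -40.5] open 0.0929 grip 0.0 F [-0.5 -0.6  0.2]
[[-0.003  1.    -0.001]
 [ 0.704  0.001 -0.71 ]
 [-0.71  -0.003 -0.704]]
wrist 5571 [ 0.53386416 -0.33006969  0.03257275] [ 0.58222422 -0.28169504  0.14076608]
stand 3449 [ 0.50239979 -0.35019428  0.02400774] [ 0.61125356 -0.25092244  0.03223158]
scene 1147 [ 0.5353834  -0.33109152  0.03117455] [ 0.58685212 -0.28126775  0.13933414]
stand 551 [ 0.50960616 -0.35856132  0.02401771] [ 0.6149476  -0.25142368  0.03230382]
```

View pics/f_scene.png

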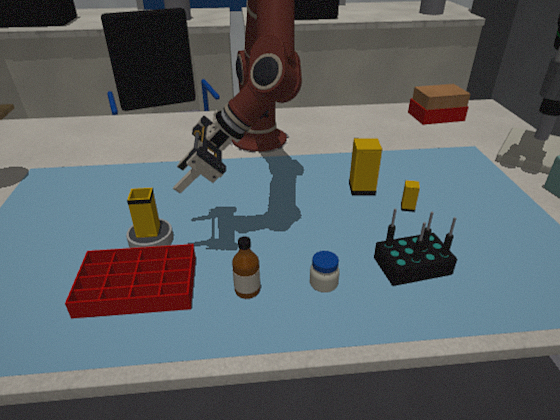

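The scene view shows the cup upright, mouth up, centred on the stand at (145,215). The gripper is clear at (205,165), and the bottle (246,270) and jar (324,272) are where they were.

```bash
python3 -c "
from cell import robot
print(robot.hand_in())"
```

```text
the job is handed in; nothing more can be done
None
```

The cup was laid on its side and released, then regrasped from the other end and set upright, mouth up, within a few millimetres of the stand's centre; the job is handed in, with no verdict returned.

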